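# Fit the grinder spacer with sprung tongs

## Robot

A 6-joint arm with a two-finger parallel gripper is mounted at the origin on a cart in front of the work surface, level with it; the furniture and walls round the work are solid. World frame = base frame: x ahead of the robot, y to its left, z up, the work surface at z = 0. Lengths are in m, angles in rad, forces in N, time in s.
With the tool pointing down it reaches from about 0.25 to 0.725 m from the base axis. Payload 4 kg.
Tool frame: the origin (TCP) lies between the finger pads; the fingertips stand 19 mm ahead of it and the grasp point (between the pads) is the TCP; z points along the fingers, y is the line along which they close (so a half turn about z gives the same grasp; the last joint's range is limited). The gripper opens to 85 mm and grips with 20 to 120 N. Pads are 22 mm wide; open, the fingers measure 114 mm over their backs; the gripper's body (76 mm by 85 mm) begins 54 mm behind the grasp point. The pads swing forward as they close: fully open they stand 13 mm farther back than shut.
Start: joints at [-1.343, 0.241, 0.005, 1.335, 0, 1.571], TCP at [0.113, -0.487, 0.229] pointing down, gripper open.
Joint ranges: [-2.72, 2.72], [-1.05, 1.87], [-1.09, 1.28], [-1.99, 2.15], [-1.42, 1.44], [-3.14, 3.14]. Speed limits (rad/s): [2.79, 2.79, 3.14, 3.14, 3.14, 3.14].

## Interface

Orientations are given as a unit quaternion [w, x, y, z].
In Python, from bench import arm, optics gives the robot as it stands. The module is installed in compiled form; this text tells all that it offers.
- The arm moves only by the tool send_rows, never from a script. Its argument "series" is one flat list of numbers, 7 for each row, row after row: the shift along the tool's x, y, z in mm, then the turn, a rotation vector about the tool's x, y, z in rad, then the finger opening in mm, from 0 to 85.4. In form: [tx, ty, tz, wx, wy, wz, claw, tx, ty, tz, wx, wy, wz, claw, ...]. A call has 1 to 8 rows; each row shifts and turns the commanded pose from where the row before left it, along the tool's axes as they then stand; what a row does not reach is not made up. A row lasts 1/12 s, in which the tool goes at most 41.7 mm and 7.16 degrees, less where a joint would pass 70% of its speed; a pose out of reach is approached as far as the arm can. A call with a gripper value outside its range is refused whole. The fingers move at their own pace and stop on an object; "force" is the grip in N (left out, the last holds). Time passes only in rows, so rows that do not move let the fingers close. It gives the time, the measured TCP pose, the force, the opening and the grip force at its end, in the units of the state.
- arm.read_state(): the state, without advancing time (a new reading comes with each control period).
- optics.snapshot(name): name is "side" or "top" or "wrist"; returns (picture, depth): 420x560x3 uint8, blue, green, red; 420x560 float32, m along the optical axis (not along the pixel's ray), 0 where there is no reading.
- optics.get_calibration(name): a dict with "camera_matrix" (3x3 intrinsics, pixels), "T" (4x4, takes a point from camera to world coordinates); the wrist camera has in their place "tool_from_camera" (4x4, takes a point from camera to tool coordinates, whose origin is the TCP and whose axes are the flange's). Camera axes: x right, y up, looking along -z (the intrinsics and any distortion apply to the point x, -y, -z); pixel columns grow to the right and rows downward; lengths in m; the calibration is good to about 2 mm. A picture is of the moment at which its call begins: read the wrist's pose just before it. get_calibration takes no time and is no camera call.
- arm.finish_job(): hands the job in; it is judged then, once.
Trained networks look in the newest picture that a camera, given by its name, has taken for a name from the list of things; names that differ only in an ending like _2 or _b are one class to them, and where a whole thing is asked for, a point or a joint stands for the part that bears it (a point fixed in the world has none). Each returns a list of dicts, best first, with "score" (0 to 1); they miss things now and then, are a little off and sometimes report something else, mostly with a low value. They report only what shows in the picture. A call takes as long as a camera call.
- optics.search_frame(camera, thing): "at" ([column, row] in pixels, amid what is visible of it).
- optics.trace(camera, thing): "region" (420x560 bool, what is visible of it) and "at" ([column, row] in pixels, amid what is visible of it).
- optics.pinpoint(camera, thing): "at" ([column, row] in pixels: a listed point, or the origin of a listed thing).
The state is a dict: "time": time; "qpos": joint angles; "dq": joint speeds; "joint_torque": joint torques, N m; "ee_pos": TCP position; "tool_rot": TCP orientation; "contact_force": force on the tool from outside, world axes, zero at the start; "moment": the same for the moment, N m; "opening": opening from 0.0 (shut) to 1.0 (fully open); "grip_force": force on a finger pad.
Only numpy, scipy, OpenCV 4.12 (cv2) and the standard library are available. Lean on these libraries where they do the work, as an engineer would, in place of code of your own. Each camera call takes 0.05 s, during which the arm holds its last target. There are 200 camera calls.

## Task

The grinder is being put back together after cleaning: with the sprung tongs, fetch the small steel spacer out of the deep narrow slot in the wooden parts block, slide it down the upright grinder spindle and press it firmly, but not hard, against the springy washer that stops it. Then stand the tongs back in their holder, leaving the spacer down on the spindle and everything else where it was.

Things in the scene. Friction and masses are not known exactly. Their poses are not given: they have to be found in the camera images.
- tongs: Sprung steel tongs, upright on their tips in the holder, about 120 g. Origin midway between the tips' lower ends, z up. Two flat legs 118 mm tall, 12 wide (x), 4 thick, at +y and -y, 34 mm between their inner faces when free. A black crosshead sits between the legs, its top at z 127 mm; rubber grip plates on the outsides.
- tongs_grip (a point): Where to take the tongs: middle of the grip plates, 100 mm above the tips. Plates 20 mm wide (x), 40 tall, 48 mm over their backs (y). Squeezed, both legs slide straight inward, staying parallel, against springs (1.6 N a side at first, 0.4 N more per mm a leg moves, up to 13 mm each): gap between tips = width over the plates - 14 mm. Let go, they spring apart.
- stand: Fixed aluminium holder of the tongs. Origin under its centre on the worktop. Foot plate 70 (x) x 90 (y) x 5 mm; the tongs stand on the plate, between walls that leave 16 mm (x) by 56 mm (y) and reach up to 55 mm, with flared lips to 65 mm along the long sides. Tongs' y along holder's y.
- block: Fixed pale wooden parts block 80 (x) x 90 (y) x 60 mm high, origin under its centre on the worktop. In the middle of its top a slot 20 mm (x) by 38 mm (y), 45 mm deep (floor 15 mm above the worktop).
- slot_mouth (a point): Centre of the slot's mouth, on the block's top face, 60 mm above the worktop; axes as the block's. Mind the wall cabinets over the back of the worktop (x beyond about 0.54 m, from 0.46 m up): keep the wrist and carrying height low.
- spacer: Steel spacer bush, a short tube: 16 mm outside, 9.5 mm bore, 14 mm tall, about 30 g. Origin at the centre of its lower face, z along its axis. It stands on the slot's floor, within 1 mm of the middle.
- spindle: Fixed grinder spindle: black round foot 92 mm across, 12 high; upright in its middle a 7 mm steel spindle with a brass nut (24 mm across) and a sprung steel washer (21 mm across) above it. Origin under the foot's centre. The nut is set to another height each time: the washer's top rests anywhere from 29 to 41 mm above the worktop; this is not measured and must be felt.
- drag_bar (a point): Middle of a sprung bar on the spindle's +x side (z 28 to 57 mm). It rubs in the spacer's bore and drags by 1 to 3 N, so the spacer stays where it is left and does not drop home. The washer below gives under load: 1 N at first, then 3.4 N per mm, solid after 3.5 mm. Pressed home means a push of 5 N or more against it, never over 20 N.
- spindle_tip (a point): Top of the spindle's pointed end, on its axis, 67 mm above the worktop (the cone is 7 mm long).
- garlic: Bystander, loose: garlic bulb, 61 mm. Leave alone. Origin at the centre of its underside.
- shaker: Bystander, loose: table shaker, 44 mm across, 90 mm tall. Leave alone. Origin at the centre of its underside.
- tumbler: Bystander, loose: glass tumbler, 80 mm across, 91 mm tall. Leave alone. Origin at the centre of its underside.
- tape: Bystander, loose: roll of tape, 104 mm across, 25 mm high. Leave alone. Origin at the centre of its underside.
- tuna_tin: Bystander, loose: flat tin, 86 mm across, 40 mm high. Leave alone. Origin at the centre of its underside.

How it is judged:
By the outcome, as a careful person would: the job done as asked, in the order asked, and still so for the second after the job is handed in, with the robot touching nothing.
It also fails if it takes over 64 s, if anything falls off the work surface, if the arm or the gripper's body presses on something with over 40 N, if the wrist force passes 120 N, or if a joint passes its speed limit or range.

## Working session

There is one attempt and no reset: what is moved stays moved. The work goes in short steps, Python scripts to look and compute and a tool call to move; the robot and the scene stay as the last step left them, time stands still between calls to the robot, and variables do not carry over. Pictures are saved under pics/ and viewed, at most 14 in all, crops included, and the job is handed in when it is done.

Besides the shell and the picture viewer there is one more tool, called after ">>>" as name(argument=value, ...), one argument or row to a line, values as JSON. send_rows: Moves the arm, as the interface text tells. Its arguments: {"type":"object","properties":{"series":{"type":"array"},"force":{"type":"number"}},"required":["series"]}

```bash
mkdir -p pics
cat > h.py <<'E'
import numpy as np, cv2
from bench import arm, optics
from scipy.spatial.transform import Rotation as R
def pose(s=None):
    s=s or arm.read_state(); q=s['tool_rot']; T=np.eye(4)
    T[:3,:3]=R.from_quat([q[1],q[2],q[3],q[0]]).as_matrix(); T[:3,3]=s['ee_pos']; return T
def cam(n):
    c=optics.get_calibration(n); K=np.array(c['camera_matrix'])
    T=np.array(c['T']) if 'T' in c else pose()@np.array(c['tool_from_camera'])
    return K,T,c
def ray(K,T,px):
    d=np.array([(px[0]-K[0,2])/K[0,0],-(px[1]-K[1,2])/K[1,1],-1.])
    return T[:3,3],T[:3,:3]@d
def atz(K,T,px,z):
    o,d=ray(K,T,px); return o+d*(z-o[2])/d[2]
def proj(K,T,p):
    c=np.linalg.inv(T)@np.append(p,1); return np.array([K[0,2]-K[0,0]*c[0]/c[2],K[1,2]+K[1,1]*c[1]/c[2]])
def cloud(K,T,D):
    v,u=np.mgrid[:420,:560]; P=np.stack([(u-K[0,2])/K[0,0]*D,-(v-K[1,2])/K[1,1]*D,-D],-1)
    return P@T[:3,:3].T+T[:3,3]
def tri(rs):
    A=0;b=0
    for o,d in rs:
        d=d/np.linalg.norm(d);M=np.eye(3)-np.outer(d,d);A=A+M;b=b+M@o
    return np.linalg.solve(A,b)
E
python3 - <<'E'
from h import *
np.set_printoptions(precision=4,suppress=True)
s=arm.read_state();print(s)
ims=[]
rs={}
for n in ['top','side']:
    K,T,c=cam(n);im,D=optics.snapshot(n);cv2.imwrite(f'pics/{n}0.png',im);np.save(n+'D',D)
    print(n,[k for k in c],K.tolist(),T.tolist(), {k:v for k,v in c.items() if k not in('camera_matrix','T')})
    for t in ['tongs','tongs_grip','stand','block','slot_mouth','spacer','spindle','drag_bar','spindle_tip']:
        r=optics.pinpoint(n,t)
        print(t,[(np.round(x['at'],1).tolist(),round(x['score'],2)) for x in r[:2]])
        if r: rs.setdefault(t,[]).append(ray(K,T,r[0]['at']))
for t in rs:
    if len(rs[t])==2:print(t,tri(rs[t]))
c=optics.get_calibration('wrist');print(c)
E
```

```text
{'time': 0.0, 'qpos': array([-1.343 ,  0.2414,  0.0037,  1.3352,  0.    ,  1.5708]), 'dq': array([0.0013, 0.0006, 0.0009, 0.0004, 0.0017, 0.0015]), 'joint_torque': array([  0.0008, -37.2318,  25.2407,   0.0171,   0.0001,  -0.    ]), 'ee_pos': array([ 0.1128, -0.4864,  0.2285]), 'tool_rot': array([-0.0011,  0.9935,  0.1136, -0.0001]), 'contact_force': array([ 0.6712, -0.7452,  0.0547]), 'moment': array([0.018 , 0.0062, 0.0017]), 'grip_force': 0.0, 'opening': 1.0029659277568772}
top ['camera_matrix', 'T'] [[439.0058832868918, 0.0, 276.4942777897526], [0.0, 439.0058832868918, 211.03441104922888], [0.0, 0.0, 1.0]] [[0.040537846123778844, 0.9757984480522637, -0.21488152970983554, 0.35605003256517054], [-0.9991631961531845, 0.04075954091547389, -0.0034010700247036445, 0.0016920049635170261], [0.005439713650364809, 0.21483958807248238, 0.9766342001549241, 0.9462995481584304], [0.0, 0.0, 0.0, 1.0]] {}
tongs [([373.2, 259.8], 0.73)]
tongs_grip [([389.1, 251.6], 0.54)]
stand [([371.3, 257.1], 0.58)]
block [([275.0, 261.8], 0.84), ([383.5, 183.4], 0.62)]
slot_mouth [([279.3, 260.2], 0.84)]
spac
[... 805 characters left out ...]

drag_bar [([323.3, 314.3], 0.94)]
spindle_tip [([324.3, 301.3], 0.76), ([242.8, 209.3], 0.73)]
tongs [ 0.4663 -0.2043  0.0166]
tongs_grip [ 0.4665 -0.2128  0.114 ]
block [0.4507 0.0037 0.0104]
slot_mouth [ 0.4485 -0.0049  0.0575]
spacer [ 0.465  -0.0019  0.0922]
spindle [0.4341 0.2157 0.0012]
drag_bar [0.4323 0.2119 0.0396]
spindle_tip [0.4311 0.2111 0.0751]
{'camera_matrix': array([[364.2092,   0.    , 280.5225],
       [  0.    , 364.2092, 203.2464],
       [  0.    ,   0.    ,   1.    ]]), 'tool_from_camera': array([[ 0.0003,  0.9535,  0.3015,  0.0776],
       [ 1.    , -0.0007,  0.001 ,  0.0006],
       [ 0.0011,  0.3015, -0.9535, -0.1431],
       [ 0.    ,  0.    ,  0.    ,  1.    ]])}
```

Run:
```python
import cv2,numpy as np
a=cv2.imread('pics/top0.png');b=cv2.imread('pics/side0.png')
cv2.imwrite('pics/top0v.png',cv2.resize(a[120:340,100:460],None,fx=2.2,fy=2.2))
```

```text
(no output)
```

View pics/top0v.png

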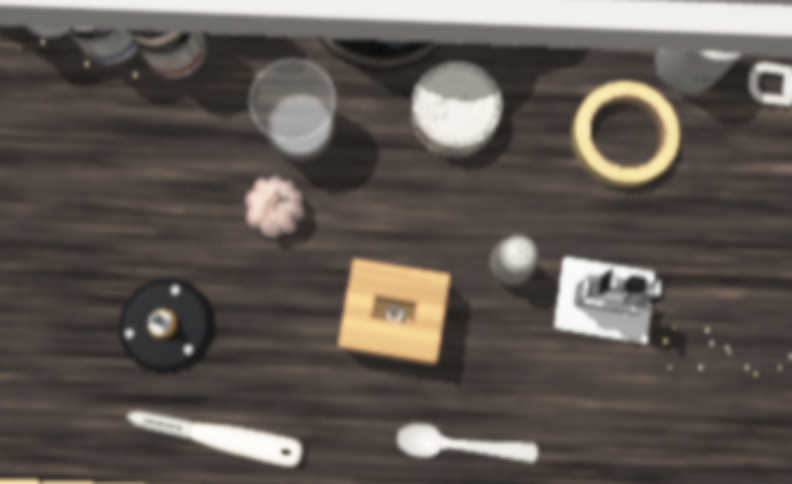

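View pics/side0.png

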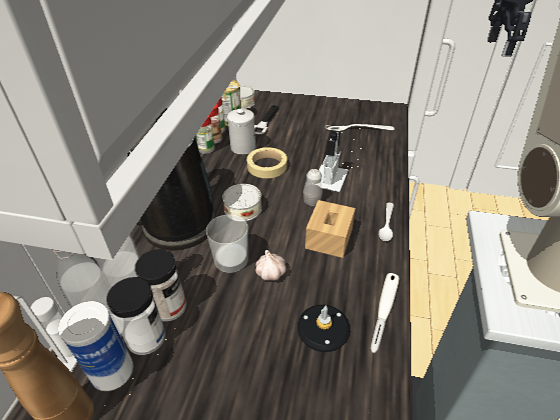

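The pictures show the stand with the tongs at crop (605,300), the block with the spacer visible in its slot at (395,312), and the spindle at (160,323), all turned by about -6°. The area in front of them is clear. I'll move the wrist camera over the tongs.

>>> send_rows(
  series=[0, 0, 0, 0, 0, 0.109, 85, 0, 0, 0, 0, 0, 0.109, 85, 0, 0, 0, 0, 0, 0.109, 85, 21.5, -25.7, 0, 0, 0, 0, 85, 21.5, -25.7, 0, 0, 0, 0, 85, 21.5, -25.7, 0, 0, 0, 0, 85, 21.5, -25.7, 0, 0, 0, 0, 85, 21.5, -25.7, 0, 0, 0, 0, 85],
  force=30,
)

```text
time: 1.67
ee_pos: [0.2334, -0.3688, 0.2295]
tool_rot: [0.0, 0.999, -0.05, 0.0]
contact_force: [0.6, -0.2, 0.0]
opening: 0.992
grip_force: 0.0
```

>>> send_rows(
  series=[21.5, -25.7, 0, 0, 0, 0, 85, 21.5, -25.7, 0, 0, 0, 0, 85, 21.5, -25.7, 0, 0, 0, 0, 85, 21.5, -25.7, 0, 0, 0, 0, 85, 21.5, -25.7, 0, 0, 0, 0, 85, 21.5, -25.7, 0, 0, 0, 0, 85, 21.5, -25.7, 0, 0, 0, 0, 85, 0, 0, 0, 0, 0, 0, 85],
)

```text
time: 2.33
ee_pos: [0.4038, -0.2023, 0.2295]
tool_rot: [-0.001, 0.999, -0.046, 0.001]
contact_force: [0.1, -0.6, 0.6]
opening: 0.996
grip_force: 0.0
```

```bash
cat > look.py <<'E'
from h import *
import sys
np.set_printoptions(precision=4,suppress=True)
def look(tag,things):
    K,T,c=cam('wrist');im,D=optics.snapshot('wrist');cv2.imwrite(f'pics/{tag}.png',im)
    np.savez(tag,K=K,T=T,D=D)
    s=arm.read_state();print('t',s['time'],'tcp',s['ee_pos'],'yaw',np.degrees(np.arctan2(pose()[1,0],pose()[0,0])),'z',pose()[:3,2])
    for t,z in things:
        for r in optics.pinpoint('wrist',t)[:2]: print(t,np.round(r['at'],1),round(r['score'],2),atz(K,T,r['at'],z))
    return K,T,im,cloud(K,T,D)
E
python3 - <<'E'
from look import *
K,T,im,P=look('w1',[('tongs',.005),('tongs_grip',.105),('stand',0)])
for lo,hi in [(.003,.008),(.05,.068),(.098,.135)]:
    m=(P[...,2]>lo)&(P[...,2]<hi)&(abs(P[...,0]-.466)<.07)&(abs(P[...,1]+.205)<.075)
    q=P[m][:,:2]; 
    if len(q)>20:
        r=cv2.minAreaRect((q*1000).astype(np.float32));print(lo,hi,len(q),r,np.median(P[m][:,2]))
E
```

```text
t 2.3833 tcp [ 0.4019 -0.2039  0.2294] yaw -5.36900108583436 z [ 0.0004  0.     -1.    ]
tongs [280.9  92.2] 0.64 [ 0.4777 -0.2092  0.005 ]
tongs_grip [284.1  98.2] 0.58 [ 0.4743 -0.2113  0.105 ]
stand [280.3  94.9] 0.6 [ 0.4752 -0.2084  0.    ]
0.003 0.008 3399 ((476.11993408203125, -193.06011962890625), (127.19148254394531, 69.74681854248047), 82.42131805419922) 0.0038202263569201422
0.05 0.068 1354 ((481.9400939941406, -183.8231964111328), (122.26852416992188, 37.26032638549805), 73.79154968261719) 0.06166136159878485
0.098 0.135 1294 ((473.7793884277344, -211.890625), (48.183502197265625, 19.402755737304688), 82.41215515136719) 0.12352117181252595
```

View pics/w1.png

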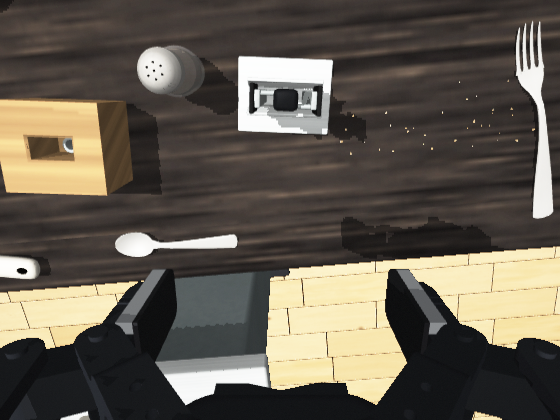

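The tongs are at (285,98), upright in the white stand, and the spacer shows in the block's slot at (70,146). I'll take a second view from nearer above the tongs.

>>> send_rows(
  series=[0, 0, 0, 0, 0, 0.039, 85, 27, 0, 0, 0, 0, 0, 85, 27, 0, 0, 0, 0, 0, 85, 0, 0, 0, 0, 0, 0, 85, 0, 0, 0, 0, 0, 0, 85],
)

```text
time: 2.95
ee_pos: [0.4533, -0.2145, 0.2289]
tool_rot: [-0.0, 0.998, -0.07, -0.001]
contact_force: [-1.1, -0.2, 0.5]
opening: 0.992
grip_force: 0.0
```

Run:
```python
from look import *
K,T,im,P=look('w2',[('tongs',.005),('tongs_grip',.105),('stand',0)])
for lo,hi in [(.003,.008),(.05,.068),(.115,.123),(.123,.135)]:
    m=(P[...,2]>lo)&(P[...,2]<hi)&(abs(P[...,0]-.474)<.05)&(abs(P[...,1]+.212)<.055)
    q=P[m][:,:2]; 
    if len(q)>20:
        r=cv2.minAreaRect((q*1000).astype(np.float32));print(lo,hi,len(q),r,np.median(P[m][:,2]))
# leg tops via triangulation of detected rect: view 1 vs 2
a=np.load('w1.npz')
r1=optics
```

```text
t 3.0 tcp [ 0.4526 -0.2142  0.229 ] yaw -8.037921372341284 z [-0.0015  0.0004 -1.    ]
tongs_grip [270.4 168.7] 0.57 [ 0.4743 -0.21    0.105 ]
stand [274.4 147.3] 0.69 [ 0.4737 -0.2111  0.    ]
0.003 0.008 2760 ((473.79290771484375, -211.69879150390625), (89.62611389160156, 69.87322235107422), 82.25825500488281) 0.003867894882171513
0.05 0.068 786 ((473.9009094238281, -211.82212829589844), (61.94362258911133, 29.570093154907227), 82.20108795166016) 0.06173693530681443
0.115 0.123 456 ((473.978759765625, -211.72354125976562), (47.83967971801758, 19.665842056274414), 82.45651245117188) 0.12088838686785788
0.123 0.135 647 ((474.21893310546875, -211.75552368164062), (47.34788131713867, 19.2994384765625), 82.88075256347656) 0.12953056653004152
```

View pics/w2.png

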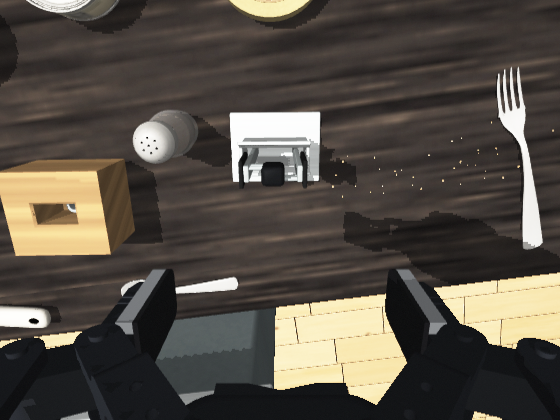

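The tongs show at (272,160), and the depth fits from both views agree: (0.474, -0.2117) with yaw -7.7°. Before grasping, I'll survey the block and the spindle with the same camera at the same yaw.

>>> send_rows(
  series=[-8.2, -34, 5, 0, 0, 0, 85, -8.2, -34, 5, 0, 0, 0, 85, -8.2, -34, 5, 0, 0, 0, 85, -8.2, -34, 5, 0, 0, 0, 85, -8.2, -34, 5, 0, 0, 0, 85, -8.2, -34, 5, 0, 0, 0, 85, 0, 0, 0, 0, 0, 0, 85, 0, 0, 0, 0, 0, 0, 85],
)

```text
time: 3.82
ee_pos: [0.4283, -0.0355, 0.2]
tool_rot: [-0.012, 0.999, -0.05, 0.001]
contact_force: [0.4, -0.5, 1.0]
opening: 0.99
grip_force: 0.0
```

Run:
```python
from look import *
K,T,im,P=look('w3',[('block',0),('slot_mouth',.06),('spacer',.015)])
r=optics.trace('wrist','spacer')
for x in r[:1]: print('tr',x['score'],x['at'],x['region'].sum())
m=(abs(P[...,2]-.0595)<.004)&(abs(P[...,0]-.45)<.07)&(abs(P[...,1])<.075)
print('blk',cv2.minAreaRect((P[m][:,:2]*1000).astype(np.float32)),np.median(P[m][:,2]),m.sum())
# slot: hole in top mask
mm=m.astype(np.uint8);cs,h=cv2.findContours(mm,cv2.RETR_CCOMP,cv2.CHAIN_APPROX_NONE)
for c,hh in zip(cs,h[0]):
    if hh[3]>=0 and cv2.contourArea(c)>100:
        p=np.array([atz(K,T,q[0],.0595)[:2]*1000 for q in c],np.float32);print('slot',cv2.minAreaRect(p))
for lo,hi in [(.01,.02),(.024,.034)]:
    m=(P[...,2]>lo)&(P[...,2]<hi)&(abs(P[...,0]-.45)<.03)&(abs(P[...,1])<.035)
    if m.sum()>5: q=P[m];print(lo,m.sum(),q.min(0),q.max(0),np.median(q,0),cv2.minEnclosingCircle((q[:,:2]*1000).astype(np.float32)))
```

```text
t 3.8667 tcp [ 0.429  -0.0361  0.2003] yaw -5.7463746546189505 z [ 0.0034  0.0243 -0.9997]
block [253.7 152. ] 0.87 [ 0.451  -0.0074  0.    ]
slot_mouth [246.8 165.6] 0.7 [ 0.4503 -0.0076  0.06  ]
slot_mouth [ 37.9 195. ] 0.44 [0.442  0.1674 0.06  ]
spacer [251.5 155.1] 0.52 [ 0.4508 -0.0068  0.015 ]
tr 0.59 [249.0, 159.0] 130
blk ((449.699462890625, -5.715606689453125), (90.22701263427734, 80.51587677001953), 82.91136169433594) 0.058689219088601086 10060
slot ((450.4610290527344, -6.044042587280273), (39.612144470214844, 21.42568588256836), 82.85813903808594)
0.01 436 [ 0.4378 -0.0218  0.0114] [0.4551 0.0144 0.02  ] [ 0.4459 -0.0026  0.014 ] ((446.4402770996094, -3.9282164573669434), 18.787639617919922)
0.024 277 [ 0.4376 -0.0216  0.0241] [0.4569 0.0143 0.034 ] [ 0.4443 -0.0032  0.0279] ((447.2341613769531, -4.45514440536499), 19.59803581237793)
```

>>> send_rows(
  series=[-6, -35, 0, 0, 0, 0, 85, -6, -35, 0, 0, 0, 0, 85, -6, -35, 0, 0, 0, 0, 85, -6, -35, 0, 0, 0, 0, 85, -6, -35, 0, 0, 0, 0, 85, -6, -35, 0, 0, 0, 0, 85, 0, 0, 0, 0, 0, 0, 85, 0, 0, 0, 0, 0, 0, 85],
)

```text
time: 4.73
ee_pos: [0.3992, 0.0545, 0.2142]
tool_rot: [-0.061, 0.998, 0.022, -0.001]
contact_force: [0.7, -0.5, -0.5]
opening: 0.99
grip_force: 0.0
```

Run:
```python
from look import *
K,T,im,P=look('w4',[('spindle',0),('spindle_tip',.067),('drag_bar',.0425)])
for lo,hi in [(.008,.014),(.02,.045),(.054,.062),(.058,.07)]:
    m=(P[...,2]>lo)&(P[...,2]<hi)&(abs(P[...,0]-.432)<.06)&(abs(P[...,1]-.212)<.06)
    if m.sum()>5:
        q=P[m];print(lo,m.sum(),np.median(q,0),q.max(0)[2],cv2.minEnclosingCircle((q[:,:2]*1000).astype(np.float32)))
```

```text
t 4.7833 tcp [0.3994 0.0541 0.214 ] yaw 2.4667651220128612 z [-0.0056  0.1218 -0.9925]
spindle [150.1 129.4] 0.95 [0.4296 0.2155 0.    ]
spindle_tip [117.3 135.4] 0.6 [0.432  0.2118 0.067 ]
drag_bar [134.  124.9] 0.93 [0.4385 0.2095 0.0425]
0.008 4853 [0.4366 0.2089 0.0108] 0.013752279833131598 ((432.373291015625, 213.5498504638672), 43.878849029541016)
0.02 522 [0.4335 0.2105 0.0293] 0.04483219469106631 ((431.89532470703125, 213.9785614013672), 13.136048316955566)
0.054 64 [0.4331 0.2122 0.0591] 0.06199946639312637 ((432.741943359375, 213.22413635253906), 4.18736457824707)
0.058 62 [0.4325 0.2127 0.0613] 0.06651418679359172 ((432.1109619140625, 213.5606689453125), 3.501263380050659)
```

View pics/w4.png

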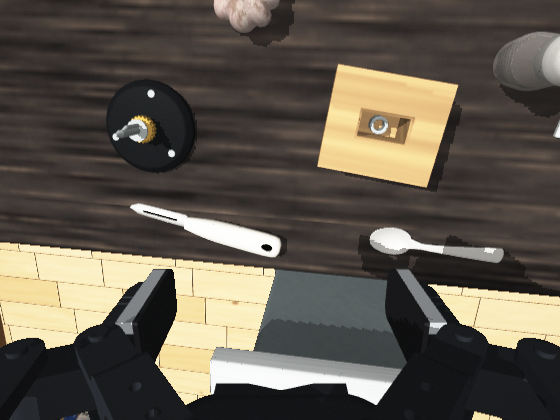

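The spindle is at (140,130) and the block with its spacer at (380,125). The arm tilted and fell short on this move, so I'll check the joints.

Run:
```python
from look import *
s=arm.read_state();print(s['qpos'],s['dq'],pose())
```

```text
[ 0.0405  0.0561 -0.2628  1.2533  0.1224  3.1407] [-0.0031  0.0025 -0.0007  0.0016  0.0023  0.0006] [[ 0.9991  0.0409 -0.0064  0.3994]
 [ 0.0414 -0.9917  0.1219  0.0535]
 [-0.0013 -0.1221 -0.9925  0.2136]
 [ 0.      0.      0.      1.    ]]
```

>>> send_rows(
  series=[0, 0, 0, 0, 0, 0, 85],
)

```text
time: 5.02
ee_pos: [0.3994, 0.0534, 0.2135]
tool_rot: [-0.061, 0.998, 0.021, -0.002]
contact_force: [0.0, -0.4, -0.3]
opening: 0.996
grip_force: 0.0
```

Run:
```python
from look import *
s=arm.read_state();print(s['qpos'],s['dq'],pose())
```

```text
[ 0.0402  0.0563 -0.2628  1.2534  0.1225  3.1406] [-0.0011  0.0023  0.0004  0.0005  0.0026 -0.0022] [[ 0.9991  0.0407 -0.0066  0.3994]
 [ 0.0412 -0.9917  0.122   0.0534]
 [-0.0016 -0.1222 -0.9925  0.2135]
 [ 0.      0.      0.      1.    ]]
```

Joint 6 is at its limit. I'll use the half-turned grasp orientation instead: tilt corrected first, then -2.96 rad about tool z.

>>> send_rows(
  series=[0, 0, 0, -0.122, 0, 0, 85, 0, 0, 0, 0, 0, -0.123, 85, 0, 0, 0, 0, 0, -0.123, 85, 0, 0, 0, 0, 0, -0.123, 85, 0, 0, 0, 0, 0, -0.123, 85, 0, 0, 0, 0, 0, -0.123, 85, 0, 0, 0, 0, 0, -0.123, 85, 0, 0, 0, 0, 0, -0.123, 85],
)

```text
time: 5.68
ee_pos: [0.4008, 0.0316, 0.2135]
tool_rot: [-0.009, 0.893, 0.45, 0.003]
contact_force: [0.7, -0.7, 0.9]
opening: 0.995
grip_force: 0.0
```

>>> send_rows(
  series=[0, 0, 0, 0, 0, -0.123, 85, 0, 0, 0, 0, 0, -0.123, 85, 0, 0, 0, 0, 0, -0.123, 85, 0, 0, 0, 0, 0, -0.123, 85, 0, 0, 0, 0, 0, -0.123, 85, 0, 0, 0, 0, 0, -0.123, 85, 0, 0, 0, 0, 0, -0.123, 85, 0, 0, 0, 0, 0, -0.123, 85],
)

```text
time: 6.35
ee_pos: [0.4008, 0.0316, 0.2135]
tool_rot: [-0.006, 0.575, 0.818, 0.007]
contact_force: [0.3, 0.3, -0.2]
opening: 0.995
grip_force: 0.0
```

>>> send_rows(
  series=[0, 0, 0, 0, 0, -0.123, 85, 0, 0, 0, 0, 0, -0.123, 85, 0, 0, 0, 0, 0, -0.123, 85, 0, 0, 0, 0, 0, -0.123, 85, 0, 0, 0, 0, 0, -0.123, 85, 0, 0, 0, 0, 0, -0.123, 85, 0, 0, 0, 0, 0, -0.123, 85, 0, 0, 0, 0, 0, -0.123, 85],
)

```text
time: 7.02
ee_pos: [0.4008, 0.0316, 0.2135]
tool_rot: [-0.003, 0.12, 0.993, 0.009]
contact_force: [-0.5, -0.2, 0.6]
opening: 0.995
grip_force: 0.0
```

```bash
cat > plan.py <<'E'
from look import *
def plan(p,yaw=172.25):
    "tool-frame shift (mm) from now to world p after turning to vertical with given yaw; turn vec first"
    c=pose();y=np.radians(yaw)
    G=np.array([[np.cos(y),np.sin(y),0],[np.sin(y),-np.cos(y),0],[0,0,-1]]).T.T
    G=np.column_stack([[np.cos(y),np.sin(y),0],[np.sin(y),-np.cos(y),0],[0,0,-1]])
    s=arm.read_state()
    print('t',round(s['time'],2),'tcp',c[:3,3],'F',s['contact_force'],'turn',R.from_matrix(c[:3,:3].T@G).as_rotvec(),'shift',G.T@(np.array(p)-c[:3,3])*1000)
E
python3 -c "
from plan import *
plan([.43,.212,.22])
print(arm.read_state()['qpos'])"
```

```text
t 7.02 tcp [0.4008 0.0316 0.2135] F [-0.5059 -0.2363  0.5519] turn [ 0.0171 -0.0064 -0.1055] shift [ -4.5956 182.7237  -6.4924]
[ 0.0648  0.0567 -0.2565  1.2595  0.0182  0.3055]
```

>>> send_rows(
  series=[0, 0, 0, 0.017, -0.006, -0.105, 85, -0.8, 36.5, 0, 0, 0, 0, 85, -0.8, 36.5, 0, 0, 0, 0, 85, -0.8, 36.5, 0, 0, 0, 0, 85, -0.8, 36.5, 0, 0, 0, 0, 85, -0.8, 36.5, 0, 0, 0, 0, 85, 0, 0, 0, 0, 0, 0, 85, 0, 0, 0, 0, 0, 0, 85],
)

```text
time: 7.68
ee_pos: [0.4304, 0.2133, 0.213]
tool_rot: [-0.0, 0.069, 0.998, -0.0]
contact_force: [-0.2, -0.2, -0.6]
opening: 0.993
grip_force: 0.0
```

```bash
cat > spin.py <<'E'
from plan import *
def spin(tag):
    K,T,im,P=look(tag,[('spindle',0),('spindle_tip',.067),('drag_bar',.0425)])
    for lo,hi in [(.008,.014),(.02,.045),(.054,.062),(.058,.07)]:
        m=(P[...,2]>lo)&(P[...,2]<hi)&(abs(P[...,0]-.432)<.06)&(abs(P[...,1]-.212)<.06)
        if m.sum()>5:
            q=P[m];print(lo,m.sum(),np.median(q,0),q.max(0)[2],cv2.minEnclosingCircle((q[:,:2]*1000).astype(np.float32)))
E
python3 - <<'E'
from spin import *
spin('w5');plan([.445,-.006,.22])
E
```

```text
t 7.7333 tcp [0.4301 0.2121 0.2131] yaw 171.98916463837043 z [-0.0014 -0.0009 -1.    ]
spindle [282.9 172.4] 0.61 [0.434 0.215 0.   ]
spindle [287.  187.5] 0.3 [0.45  0.217 0.   ]
spindle_tip [283. 189.] 0.84 [0.4329 0.2148 0.067 ]
drag_bar [283.6 187.5] 0.91 [0.4383 0.2148 0.0425]
0.008 5231 [0.4285 0.2148 0.0105] 0.01340371138772628 ((431.513671875, 214.43394470214844), 44.038352966308594)
0.02 463 [0.4291 0.2152 0.0292] 0.044494064227149854 ((432.5887145996094, 214.59381103515625), 13.144527435302734)
0.054 38 [0.4303 0.2153 0.0595] 0.06140863246556022 ((432.0311279296875, 214.44000244140625), 3.307422399520874)
0.058 52 [0.4313 0.2145 0.061 ] 0.06678309987245523 ((432.16925048828125, 214.48690795898438), 3.2988831996917725)
t 7.88 tcp [0.4301 0.2108 0.2136] F [-0.8114  0.2929  0.2135] turn [-0.0004 -0.0006 -0.0075] shift [ -43.9515 -212.7737   -6.3743]
```

View pics/w5.png

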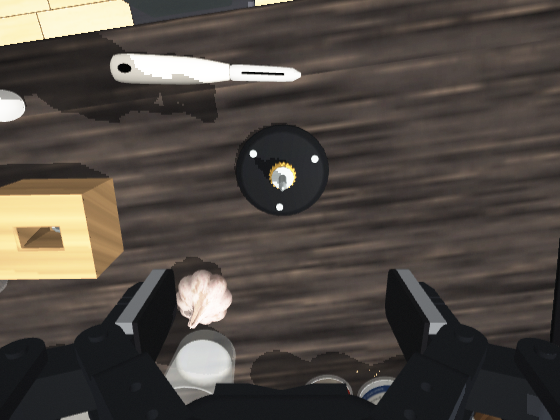

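The spindle shows at (283,178), well apart from the garlic at (205,297); the position estimates from three views agree within about 1 mm. Next the block, then the tongs.

>>> send_rows(
  series=[-7.3, -35.5, 0, 0, 0, 0, 85, -7.3, -35.5, 0, 0, 0, 0, 85, -7.3, -35.5, 0, 0, 0, 0, 85, -7.3, -35.5, 0, 0, 0, 0, 85, -7.3, -35.5, 0, 0, 0, 0, 85, -7.3, -35.5, 0, 0, 0, 0, 85, 0, 0, 0, 0, 0, 0, 85, 0, 0, 0, 0, 0, 0, 85],
)

```text
time: 8.55
ee_pos: [0.4432, -0.0078, 0.214]
tool_rot: [0.0, 0.074, 0.997, 0.0]
contact_force: [-0.9, 0.4, -0.9]
opening: 0.995
grip_force: 0.0
```

Run:
```python
from plan import *
K,T,im,P=look('w6',[('slot_mouth',.06),('spacer',.015)])
m=(abs(P[...,2]-.0595)<.004)&(abs(P[...,0]-.45)<.07)&(abs(P[...,1])<.075)
print('blk',cv2.minAreaRect((P[m][:,:2]*1000).astype(np.float32)),np.median(P[m][:,2]))
cs,h=cv2.findContours(m.astype(np.uint8),cv2.RETR_CCOMP,cv2.CHAIN_APPROX_NONE)
for c,hh in zip(cs,h[0]):
    if hh[3]>=0 and cv2.contourArea(c)>100:
        p=np.array([atz(K,T,q[0],.0595)[:2]*1000 for q in c],np.float32);print('slot',cv2.minAreaRect(p))
m=(abs(P[...,2]-.028)<.003)&(abs(P[...,0]-.45)<.012)&(abs(P[...,1]+.006)<.014)
if m.sum()>5:print('sp top',m.sum(),np.median(P[m],0),cv2.minEnclosingCircle((P[m][:,:2]*1000).astype(np.float32)))
for r in optics.trace('wrist','spacer')[:1]:
    v,u=np.nonzero(r['region']);print(r['score'],len(v),np.median(P[v,u],0))
plan([.474,-.2117,.20])
```

```text
t 8.6 tcp [ 0.4433 -0.0065  0.2139] yaw 171.68485325151264 z [ 0.0002  0.0007 -1.    ]
slot_mouth [284.3 188.9] 0.68 [ 0.4482 -0.0054  0.06  ]
spacer [283.3 176.4] 0.41 [ 0.4479 -0.0058  0.015 ]
blk ((450.2312927246094, -5.859615325927734), (90.31578826904297, 80.54241180419922), 82.88333892822266) 0.058541424878100934
slot ((449.37957763671875, -5.756448745727539), (39.2874870300293, 21.06770896911621), 81.53209686279297)
sp top 141 [ 0.4546 -0.0073  0.0274] ((457.8027648925781, -5.3717756271362305), 13.816349983215332)
0.53 98 [ 0.4533 -0.0071  0.027 ]
t 8.75 tcp [ 0.4435 -0.0044  0.2138] F [-0.5139  0.2101  0.4726] turn [ 0.0005 -0.0001 -0.0048] shift [ -58.1341 -201.3093   13.7715]
```

>>> send_rows(
  series=[-9.7, -33.5, 2, 0, 0, 0, 85, -9.7, -33.5, 2, 0, 0, 0, 85, -9.7, -33.5, 2, 0, 0, 0, 85, -9.7, -33.5, 2, 0, 0, 0, 85, -9.7, -33.5, 2, 0, 0, 0, 85, -9.7, -33.5, 2, 0, 0, 0, 85, 0, 0, 0, 0, 0, 0, 85, 0, 0, 0, 0, 0, 0, 85],
)

```text
time: 9.42
ee_pos: [0.4734, -0.2124, 0.201]
tool_rot: [-0.0, 0.071, 0.997, 0.0]
contact_force: [0.1, 1.0, 0.9]
opening: 0.996
grip_force: 0.0
```

```bash
cat >> plan.py <<'E'
def avg(p,yaw=172.25,n=5):
    ps=[];w=[];F=[]
    for i in range(n):
        optics.snapshot('side');s=arm.read_state();c=pose(s);ps.append(c[:3,3]);w.append(R.from_matrix(c[:3,:3]));F.append(s['contact_force'])
    y=np.radians(yaw);G=np.column_stack([[np.cos(y),np.sin(y),0],[np.sin(y),-np.cos(y),0],[0,0,-1]])
    m=np.mean(ps,0);Rm=R.concatenate(w).mean()
    print('t',round(s['time'],2),'tcp',m,'sd',np.std(ps,0)*1000,'F',np.mean(F,0),'turn',(Rm.inv()*R.from_matrix(G)).as_rotvec(),'shift',G.T@(np.array(p)-m)*1000)
E
python3 - <<'E'
from plan import *
K,T,im,P=look('w7',[('tongs_grip',.105)])
for lo,hi in [(.003,.008),(.115,.123),(.123,.135)]:
    m=(P[...,2]>lo)&(P[...,2]<hi)&(abs(P[...,0]-.474)<.05)&(abs(P[...,1]+.212)<.055)
    r=cv2.minAreaRect((P[m][:,:2]*1000).astype(np.float32));print(lo,m.sum(),r,np.median(P[m][:,2]))
avg([.474,-.2118,.102])
E
```

```text
t 9.4667 tcp [ 0.4732 -0.2113  0.2011] yaw 171.9650559911871 z [-0.0011  0.0013 -1.    ]
tongs_grip [277.8 205.5] 0.83 [ 0.4737 -0.2144  0.105 ]
tongs_grip [499.3 113.9] 0.18 [ 0.4329 -0.0653  0.105 ]
0.003 2854 ((473.66558837890625, -211.910888671875), (89.65174865722656, 69.4635009765625), 82.14266204833984) 0.003817256669335578
0.115 586 ((473.8541564941406, -212.06954956054688), (47.98304748535156, 20.017892837524414), 82.06055450439453) 0.12083604338050753
0.123 759 ((473.6893310546875, -211.9100799560547), (47.76032257080078, 19.675830841064453), 81.96764373779297) 0.129298302292499
t 9.77 tcp [ 0.4733 -0.2106  0.2018] sd [0.0565 0.1661 0.1381] F [-0.3875 -0.4275 -0.1565] turn [ 0.0005 -0.0002 -0.0032] shift [-0.8672 -1.0835 99.786 ]
```

>>> send_rows(
  series=[-0.9, -1, 33, 0, 0, 0, 85, 0, 0, 33, 0, 0, 0, 85, 0, 0, 23, 0, 0, 0, 80, 0, 0, 10.5, 0, 0, 0, 70, 0, 0, 0, 0, 0, 0, 60, 0, 0, 0, 0, 0, 0, 54, 0, 0, 0, 0, 0, 0, 50, 0, 0, 0, 0, 0, 0, 50],
  force=30,
)

```text
time: 10.43
ee_pos: [0.4751, -0.2135, 0.1037]
tool_rot: [0.001, 0.07, 0.998, -0.0]
contact_force: [0.4, 0.7, 0.3]
opening: 0.582
grip_force: 0.1
```

>>> send_rows(
  series=[0, 0, 0, 0, 0, 0, 47, 0, 0, 0, 0, 0, 0, 45, 0, 0, 0, 0, 0, 0, 44, 0, 0, 0, 0, 0, 0, 44, 0, 0, 0, 0, 0, 0, 44],
)

```text
time: 10.85
ee_pos: [0.4749, -0.2137, 0.1034]
tool_rot: [0.001, 0.07, 0.998, -0.0]
contact_force: [0.9, 1.0, 5.6]
opening: 0.516
grip_force: 3.8
```

Run:
```python
from plan import *
avg([.474,-.2118,.102],n=3);s=arm.read_state();print(s['opening']*85.4,s['grip_force'])
```

```text
t 11.0 tcp [ 0.4749 -0.2137  0.1034] sd [0.0221 0.0023 0.0225] F [0.0228 0.62   5.1128] turn [-0.0005  0.0026 -0.0058] shift [1.1162 1.788  1.3563]
43.930806949424195 3.583420515060425
```

The tongs are gripped at 43.9 mm. I'll lift them straight out, squeeze to 37 mm (23 mm between the tips) and look.

>>> send_rows(
  series=[0, 0, -4, 0, 0, 0, 43, 0, 0, -6, 0, 0, 0, 41, 0, 0, -12, 0, 0, 0, 39, 0, 0, -20, 0, 0, 0, 37, 0, 0, -25, 0, 0, 0, 37, 0, 0, -20, 0, 0, 0, 37, 0, 0, 0, 0, 0, 0, 37, 0, 0, 0, 0, 0, 0, 37],
)

```text
time: 11.67
ee_pos: [0.4745, -0.2136, 0.19]
tool_rot: [0.001, 0.07, 0.998, -0.0]
contact_force: [0.4, -0.0, -2.0]
opening: 0.436
grip_force: 3.7
```

Run:
```python
from plan import *
K,T,im,P=look('w8',[])
r=optics.trace('wrist','tongs');Q=(P-pose()[:3,3])@pose()[:3,:3]
for x in r[:1]:
    v,u=np.nonzero(x['region']);q=Q[v,u]*1000;print(x['score'],len(v),np.percentile(q,[0,5,50,95,100],axis=0))
    for lo,hi in [(-40,-20),(20,50),(50,80),(80,105)]:
        for sgn in (1,-1):
            k=(q[:,2]>lo)&(q[:,2]<hi)&(q[:,1]*sgn>3);
            if k.sum()>5: print(lo,sgn,k.sum(),np.percentile(q[k],[2,50,98],axis=0).tolist())
avg([.4499,-.0058,.19],172.9)
s=arm.read_state();print(s['opening']*85.4,s['grip_force'])
```

```text
t 11.7167 tcp [ 0.4735 -0.2132  0.1886] yaw 171.92162929639417 z [-0.0007  0.0004 -1.    ]
t 12.02 tcp [ 0.473  -0.2129  0.1876] sd [0.182  0.0677 0.2056] F [-0.3384 -0.071  -1.5084] turn [ 0.0011 -0.0031 -0.017 ] shift [ 48.4661 202.6224  -2.3818]
36.979980586202586 3.7233881279826164
```

View pics/w8.png

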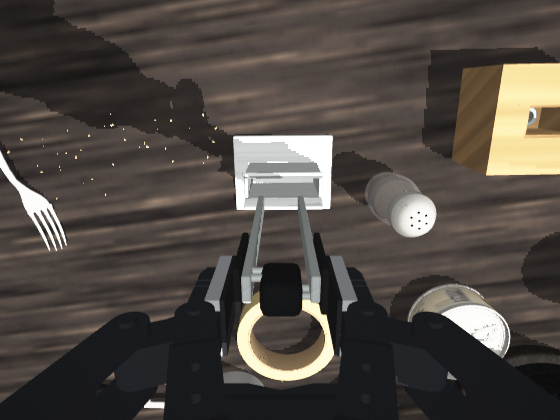

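Tongs are held between the pads and clear of the stand; the legs run from (262,270) to the tips at about (263,197) and (301,197). I'll measure the tips in the tool frame from depth.

```bash
cat > tips.py <<'E'
from plan import *
def tips(tag):
    a=np.load(tag+'.npz');K,T,D=a['K'],a['T'],a['D']
    TC=np.array(optics.get_calibration('wrist')['tool_from_camera']);Q=cloud(K,TC,D)*1000
    for lo,hi in [(-35,-20),(25,45),(45,65),(65,85),(85,95),(90,110)]:
        for sg in (1,-1):
            k=(Q[...,2]>lo)&(Q[...,2]<hi)&(abs(Q[...,0])<20)&(Q[...,1]*sg>0)&(abs(Q[...,1])<25);q=Q[k]
            if len(q)>5:print(lo,sg,len(q),'y',np.round(np.percentile(q[:,1],[3,50,97]),1),'x',np.round(np.percentile(q[:,0],[3,50,97]),1),'zmax',q[:,2].max().round(1))
E
python3 -c "
from tips import *
tips('w8')"
```

```text
-35 1 1478 y [ 0.6 17.4 24.1] x [-8.5  5.1 10.6] zmax -20.0
-35 -1 1519 y [-24.2  -7.5  -0.5] x [-8.5  4.9 10.6] zmax -20.0
25 1 144 y [11.4 12.5 15.1] x [-3.7  5.9  6.5] zmax 45.0
25 -1 144 y [-15.6 -13.  -11.9] x [-3.9  5.9  6.5] zmax 44.3
45 1 110 y [11.5 12.4 15.1] x [-3.8  5.6  6.2] zmax 64.6
45 -1 113 y [-15.5 -12.7 -11.8] x [-3.9  5.6  6.2] zmax 64.5
65 1 77 y [11.5 12.7 15. ] x [-3.2  5.6  6. ] zmax 84.7
65 -1 79 y [-15.5 -13.1 -11.8] x [-3.8  5.5  6.2] zmax 84.6
85 1 40 y [11.5 12.1 15.1] x [-4.2  5.   5.9] zmax 94.2
85 -1 39 y [-15.4 -12.4 -11.8] x [-3.8  5.1  5.6] zmax 94.9
90 1 22 y [11.6 13.3 15.2] x [4.9 5.3 5.7] zmax 99.5
90 -1 25 y [-15.5 -13.5 -11.9] x [4.5 5.3 5.7] zmax 99.3
```

>>> send_rows(
  series=[0, 0, -25, 0, 0, -0.017, 37, 8.2, 33.8, 0, 0, 0, 0, 37, 8.2, 33.8, 0, 0, 0, 0, 37, 8.2, 33.8, 0, 0, 0, 0, 37, 8.2, 33.8, 0, 0, 0, 0, 37, 8.2, 33.8, 0, 0, 0, 0, 37, 8.2, 33.8, 0, 0, 0, 0, 37, 0, 0, 0, 0, 0, 0, 37],
)

```text
time: 12.68
ee_pos: [0.4489, -0.0009, 0.2139]
tool_rot: [-0.001, 0.058, 0.998, 0.001]
contact_force: [-0.8, 0.8, -2.3]
opening: 0.434
grip_force: 3.8
```

Run:
```python
from tips import *
K,T,im,P=look('w9',[('slot_mouth',.06)])
tips('w9')
avg([.4494,-.0056,.16],172.9)
m=(abs(P[...,2]-.0595)<.004)&(abs(P[...,0]-.45)<.07)&(abs(P[...,1])<.075)
print('blk',cv2.minAreaRect((P[m][:,:2]*1000).astype(np.float32)),np.median(P[m][:,2]))
```

```text
t 12.7333 tcp [ 0.4495 -0.0033  0.2139] yaw 173.22962260424234 z [-0.0009  0.0006 -1.    ]
slot_mouth [524.6 140. ] 0.54 [0.4355 0.2007 0.06  ]
slot_mouth [274.9 169.2] 0.32 [ 0.4357 -0.0038  0.06  ]
-35 1 1464 y [ 0.6 18.1 24.1] x [-8.9  5.  10.7] zmax -20.0
-35 -1 1475 y [-24.2  -8.   -0.5] x [-8.7  4.8 10.7] zmax -20.0
25 1 140 y [12.1 13.5 16.1] x [-3.1  5.7  6.2] zmax 44.8
25 -1 150 y [-14.5 -11.7 -10.7] x [-3.9  5.7  6.4] zmax 45.0
45 1 97 y [12.7 14.1 16.6] x [-3.4  5.5  6. ] zmax 65.0
45 -1 125 y [-13.9 -10.9 -10.1] x [-4.6  5.3  6.1] zmax 64.8
65 1 76 y [13.1 14.5 17. ] x [-3.8  5.3  5.8] zmax 84.9
65 -1 89 y [-13.5 -10.6  -9.7] x [-4.7  5.1  5.7] zmax 84.6
85 1 43 y [13.5 14.2 17.3] x [-5.   4.9  5.6] zmax 94.7
85 -1 35 y [-13.1 -10.7  -9.4] x [-4.9  5.1  5.6] zmax 94.9
90 1 32 y [13.6 14.8 17.5] x [0.2 4.9 5.6] zmax 100.7
90 -1 40 y [-12.9 -10.   -9.4] x [-4.7  5.   5.4] zmax 100.5
t 13.03 tcp [ 0.4502 -0.0066  0.214 ] sd [0.0827 0.4861 0.0243] F [-0.0606 -0.3942 -1.0446] turn [-0.0002 -0.0003 -0.0008] shift [ 0.9258  0.8995 53.9818]
blk ((450.3927001953125, -5.9246826171875), (90.27824401855469, 80.71361541748047), 82.91886901855469) 0.05855365287649861
```

View pics/w9.png

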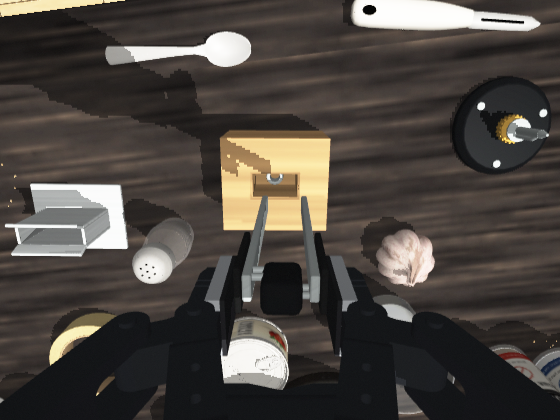

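The tongs hang above the slot at (275,182). Their legs show a slight swing in this frame, so I'll re-measure at rest.

Run:
```python
from tips import *
K,T,im,P=look('w10',[])
tips('w10')
avg([.4494,-.0056,.16],172.9,3)
m=(abs(P[...,2]-.0595)<.004)&(abs(P[...,0]-.45)<.07)&(abs(P[...,1])<.075)
print('blk',cv2.minAreaRect((P[m][:,:2]*1000).astype(np.float32)),np.median(P[m][:,2]))
```

```text
t 13.0833 tcp [ 0.4503 -0.0071  0.214 ] yaw 172.7719402468424 z [-0.0003  0.0001 -1.    ]
-35 1 1420 y [ 0.6 18.1 24.1] x [-8.7  5.2 10.7] zmax -20.0
-35 -1 1513 y [-24.3  -8.   -0.5] x [-8.7  4.6 10.7] zmax -20.0
25 1 138 y [12.2 13.6 16. ] x [-3.   5.7  6.4] zmax 44.9
25 -1 155 y [-14.4 -11.7 -10.7] x [-3.9  5.8  6.3] zmax 44.9
45 1 98 y [12.7 14.1 16.5] x [-3.6  5.6  6.1] zmax 64.9
45 -1 126 y [-14.  -10.8 -10.1] x [-4.4  5.3  6.1] zmax 64.9
65 1 75 y [13.1 14.5 17. ] x [-3.8  5.2  5.8] zmax 84.8
65 -1 87 y [-13.6 -10.8  -9.7] x [-4.5  5.2  5.8] zmax 84.9
85 1 43 y [13.5 14.3 17.2] x [-4.5  5.1  5.5] zmax 94.4
85 -1 38 y [-13.1 -10.5  -9.4] x [-4.6  5.2  5.7] zmax 94.9
90 1 33 y [13.6 14.9 17.2] x [0.5 5.1 5.4] zmax 99.8
90 -1 40 y [-13.  -10.   -9.4] x [-4.5  4.9  5.5] zmax 101.0
t 13.23 tcp [ 0.4502 -0.0068  0.2141] sd [0.0123 0.1098 0.0189] F [-0.2602 -0.4652 -0.9756] turn [ 0.0002 -0.0003 -0.0018] shift [ 0.9746  1.1191 54.0771]
blk ((450.35809326171875, -5.858013153076172), (90.20003509521484, 80.53032684326172), 82.83297729492188) 0.058573619405529936
```

>>> send_rows(
  series=[0.6, 1.1, 0, 0.022, 0, 0, 37, 0, 0, 15, 0, 0, 0, 37, 0, 0, 20, 0, 0, 0, 37, 0, 0, 12, 0, 0, 0, 37, 0, 0, 0, 0, 0, 0, 37, 0, 0, 0, 0, 0, 0, 37],
)

```text
time: 13.73
ee_pos: [0.449, -0.0057, 0.1668]
tool_rot: [-0.002, 0.062, 0.998, -0.011]
contact_force: [0.4, 0.8, -0.9]
opening: 0.431
grip_force: 3.8
```

Run:
```python
from tips import *
K,T,im,P=look('w11',[])
tips('w11')
avg([.4498,-.0056,.119],172.9,3)
```

```text
t 13.7833 tcp [ 0.4499 -0.0057  0.1677] yaw 172.9021642789793 z [-0.0025 -0.0219 -0.9998]
-35 1 1413 y [ 0.7 18.2 24.1] x [-8.8  5.  10.7] zmax -20.1
-35 -1 1495 y [-24.2  -7.9  -0.4] x [-8.6  4.8 10.6] zmax -20.0
25 1 137 y [12.1 13.2 15.7] x [-3.7  5.8  6.5] zmax 45.0
25 -1 159 y [-14.7 -11.9 -11. ] x [-4.3  5.7  6.4] zmax 45.0
45 1 103 y [12.3 13.5 16.2] x [-3.7  5.6  6.2] zmax 65.0
45 -1 115 y [-14.5 -11.6 -10.7] x [-4.3  5.5  6.1] zmax 65.0
65 1 78 y [12.7 14.1 16.5] x [-3.7  5.4  5.8] zmax 84.5
65 -1 88 y [-14.3 -11.4 -10.3] x [-4.7  5.3  5.8] zmax 85.0
85 1 37 y [13.  13.4 16.4] x [-4.8  5.   5.6] zmax 94.8
85 -1 31 y [-13.9 -11.8 -10.1] x [-3.6  5.2  5.6] zmax 94.8
90 1 972 y [ 0.9 13.  24.5] x [-18.9   9.8  19.5] zmax 110.0
90 -1 1070 y [-24.6 -16.8  -1.2] x [-18.9   6.4  19.4] zmax 110.0
t 13.93 tcp [ 0.4504 -0.0057  0.1682] sd [0.0825 0.0296 0.0855] F [-0.2488 -0.2862 -0.913 ] turn [-0.0217  0.0018  0.    ] shift [ 0.5989  0.0764 49.2282]
```

>>> send_rows(
  series=[0.6, 1, 8, 0, 0, 0, 37, 0, 0.2, 12, 0, 0, 0, 37, 0, 0.2, 12, 0, 0, 0, 37, 0, 0.1, 8, 0, 0, 0, 37, 0, 0, 3, 0, 0, 0, 37, 0, 0, 0, 0, 0, 0, 37, 0, 0, 0, 0, 0, 0, 37],
)

```text
time: 14.52
ee_pos: [0.4492, -0.0052, 0.1243]
tool_rot: [-0.001, 0.062, 0.998, -0.011]
contact_force: [-0.6, 0.8, -0.9]
opening: 0.436
grip_force: 3.8
```

Run:
```python
from tips import *
K,T,im,P=look('w12',[]);tips('w12')
avg([.4498,-.0056,.119],172.9,3)
```

```text
t 14.5667 tcp [ 0.4495 -0.0052  0.1246] yaw 172.8966024255177 z [-0.0019 -0.0216 -0.9998]
-35 1 1425 y [ 0.7 18.2 24.2] x [-8.6  5.2 10.6] zmax -20.0
-35 -1 1490 y [-24.2  -7.9  -0.4] x [-8.7  4.8 10.6] zmax -20.0
25 1 138 y [12.  13.3 15.8] x [-3.9  5.8  6.4] zmax 44.9
25 -1 154 y [-14.8 -11.9 -11. ] x [-4.3  5.7  6.4] zmax 45.0
45 1 336 y [ 1.4 14.  24.7] x [-17.5   5.9  19.7] zmax 65.0
45 -1 164 y [-20.6 -11.4  -1.6] x [-15.6   5.6  18. ] zmax 65.0
65 1 1351 y [ 0.7 11.5 24.3] x [-18.4   3.8  19.2] zmax 85.0
65 -1 1559 y [-24.4 -11.9  -1.1] x [-18.2   5.1  19.3] zmax 85.0
85 1 136 y [ 0.2  8.9 20.4] x [-11.6 -11.1  -0.1] zmax 95.0
85 -1 109 y [-17.8  -7.4  -0.5] x [-11.5 -11.    1. ] zmax 95.0
90 1 332 y [ 0.2  6.4 20.5] x [-11.5 -10.8  -1.3] zmax 110.0
90 -1 254 y [-17.6  -5.3  -0.5] x [-11.5 -10.8  -0.9] zmax 109.9
t 14.72 tcp [ 0.4496 -0.0052  0.1248] sd [0.038  0.0131 0.0157] F [-0.0334 -0.223  -1.2847] turn [-0.0216  0.0013 -0.0001] shift [-0.2311 -0.3973  5.7968]
```

>>> send_rows(
  series=[0, 0.1, 3, 0, 0, 0, 37, 0, 0, 2, 0, 0, 0, 37, 0, 0, 0, 0, 0, 0, 34, 0, 0, 0, 0, 0, 0, 31, 0, 0, 0, 0, 0, 0, 28, 0, 0, 0, 0, 0, 0, 25, 0, 0, 0, 0, 0, 0, 22, 0, 0, 0, 0, 0, 0, 22],
  force=40,
)

```text
time: 15.38
ee_pos: [0.4493, -0.0052, 0.1194]
tool_rot: [-0.0, 0.062, 0.998, -0.011]
contact_force: [-0.8, 0.6, 0.2]
opening: 0.302
grip_force: 39.3
```

Run:
```python
from tips import *
avg([.4498,-.0056,.119],172.9,3)
s=arm.read_state();print(s['opening']*85.4,s['grip_force'],s['moment'])
```

```text
t 15.53 tcp [ 0.4492 -0.0052  0.1194] sd [0.0122 0.0075 0.0106] F [-0.0682 -0.2185  0.8036] turn [-0.0217  0.0004 -0.    ] shift [-0.6133 -0.3404  0.3843]
25.480271419519458 39.3200808763504 [-0.0143  0.0379 -0.0087]
```

Run:
```python
from tips import *
K,T,im,P=look('w13',[]);tips('w13')
cv2.imwrite('pics/w13c.png',cv2.resize(im[120:330,180:380],None,fx=2.8,fy=2.8))
for x in optics.pinpoint('wrist','spacer'): print(x)
```

```text
t 15.5833 tcp [ 0.4492 -0.0052  0.1194] yaw 172.9015578397126 z [-0.0022 -0.0216 -0.9998]
-35 1 1493 y [ 0.7 12.6 24.1] x [-6.9  6.1 10.7] zmax -20.0
-35 -1 1538 y [-24.1 -13.1  -0.4] x [-7.3  5.9 10.6] zmax -20.0
25 1 123 y [ 7.7  9.3 11.6] x [-3.2  5.9  6.6] zmax 44.6
25 -1 136 y [-10.8  -8.2  -7. ] x [-3.7  5.9  6.5] zmax 44.7
45 1 1495 y [ 0.7 13.7 24.6] x [-18.7   8.6  19.4] zmax 65.0
45 -1 1521 y [-24.6 -15.7  -1.1] x [-18.5   7.6  19.4] zmax 64.9
65 1 306 y [ 0.2  8.2 20.1] x [-11.5 -11.    5.6] zmax 84.8
65 -1 291 y [-18.2  -7.2  -0.5] x [-11.4 -10.8   5.7] zmax 85.0
85 1 200 y [ 0.2  5.7 20.3] x [-11.4 -10.7  -1.5] zmax 95.0
85 -1 171 y [-17.8  -5.2  -0.5] x [-11.4  -7.7  -0.9] zmax 94.7
90 1 337 y [ 0.2  7.7 20.5] x [-11.4  -9.4  -2.1] zmax 106.9
90 -1 263 y [-17.6  -6.2  -0.5] x [-11.4  -9.3  -2. ] zmax 107.7
{'at': [282.5, 197.7], 'score': 0.45}
```

View pics/w13c.png

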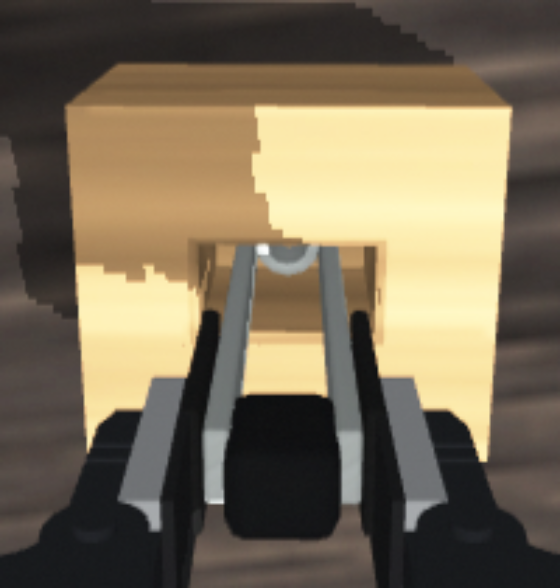

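The spacer is seen between the legs in the slot, at crop (288,255), and the grip force of 39 N is held. Lifting slowly.

>>> send_rows(
  series=[0, 0, -3, 0, 0, 0, 22, 0, -0.2, -8, 0, 0, 0, 22, 0, -0.4, -14, 0, 0, 0, 22, 0, -0.4, -18, 0, 0, 0, 22, 0, -0.4, -18, 0, 0, 0, 22, 0, -0.3, -14, 0, 0, 0, 22, 0, 0, 0, 0, 0, 0, 22, 0, 0, 0, 0, 0, 0, 22],
)

```text
time: 16.3
ee_pos: [0.4496, -0.0052, 0.1949]
tool_rot: [0.0, 0.062, 0.998, -0.011]
contact_force: [-0.2, -0.4, -1.8]
opening: 0.3
grip_force: 39.5
```

Run:
```python
from tips import *
avg([.432,.214,.195],172.25,3)
K,T,im,P=look('w14',[('spacer',.08)]);tips('w14')
s=arm.read_state();print(s['opening']*85.4,s['grip_force'])
TC=np.array(optics.get_calibration('wrist')['tool_from_camera']);Q=cloud(K,TC,np.load('w14.npz')['D'])*1000
k=(abs(Q[...,1])<5)&(abs(Q[...,0])<12)&(Q[...,2]>75)&(Q[...,2]<115);q=Q[k];print(len(q),np.percentile(q,[2,50,98],axis=0))
for r in optics.trace('wrist','spacer')[:1]:
    v,u=np.nonzero(r['region']);print('spacer',r['score'],np.percentile(Q[v,u],[5,50,95],axis=0),u.min(),u.max(),v.min(),v.max())
cv2.imwrite('pics/w14c.png',cv2.resize(im[130:290,200:360],None,fx=3.5,fy=3.5,interpolation=cv2.INTER_CUBIC))
```

```text
t 16.45 tcp [ 0.4484 -0.0052  0.1934] sd [0.2718 0.0111 0.3397] F [-0.7882  0.2718 -1.6505] turn [-0.0219 -0.0014  0.0114] shift [ 45.8016 215.0105  -1.572 ]
t 16.5 tcp [ 0.4481 -0.0052  0.193 ] yaw 172.8996040969593 z [-0.0053 -0.0216 -0.9998]
spacer [284. 201.] 0.79 [ 0.4504 -0.0056  0.08  ]
-35 1 1477 y [ 0.7 12.6 24.1] x [-6.9  6.  10.7] zmax -20.0
-35 -1 1532 y [-24.  -13.1  -0.4] x [-7.   5.9 10.6] zmax -20.0
25 1 120 y [ 7.7  9.3 11.6] x [-3.4  5.9  6.4] zmax 44.4
25 -1 137 y [-10.8  -8.1  -7. ] x [-3.4  5.9  6.4] zmax 44.5
45 1 96 y [ 7.9  9.5 11.9] x [-3.4  5.7  6.2] zmax 64.4
45 -1 94 y [-10.6  -8.2  -6.8] x [-3.7  5.7  6.2] zmax 65.0
65 1 82 y [ 8.2  9.6 12.1] x [-3.7  5.4  6. ] zmax 84.9
65 -1 77 y [-10.3  -8.   -6.7] x [-3.9  5.4  5.8] zmax 84.9
85 1 186 y [ 0.2  5.3 11.4] x [-7.6  1.6  6.7] zmax 95.0
85 -1 159 y [-9.3 -3.9 -0.5] x [-6.8  1.1  6.3] zmax 94.9
90 1 277 y [ 0.2  4.9 11.2] x [-7.   2.5  7.2] zmax 105.2
90 -1 200 y [-9.3 -3.3 -0.5] x [-6.7  2.5  6.7] zmax 105.3
25.482390010828638 39.45766031742096
293 [[ -7.6703  -4.5902  90.9272]
 [ -0.4796   0.1856  92.9477]
 [  7.234    4.9579 104.2573]]
spacer 0.78 [[ -7.1285  -5.2432  91.1522]
 [  0.235    0.9207  92.7494]
 [  6.8046   7.6385 103.6068]] 272 293 192 218
```

View pics/w14c.png

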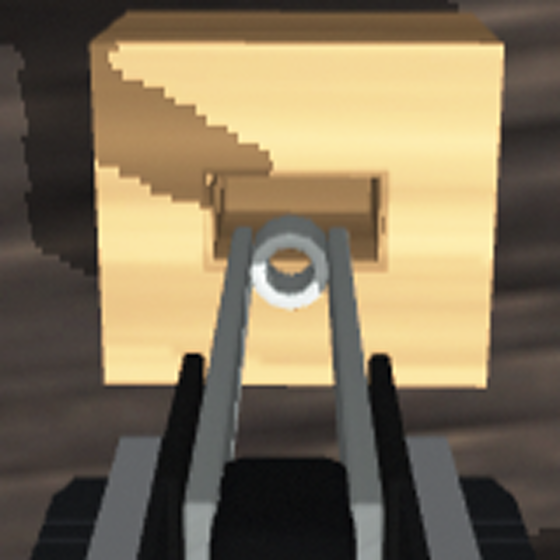

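The spacer is held between the tips, with its ring at crop (290,265), about 5 mm of it below the tips. I'll carry it gently to above the spindle, with a small turn to bring the tongs upright.

>>> send_rows(
  series=[1.7, 8, 0, -0.012, 0, 0.011, 22, 3.4, 16, 0, 0, 0, 0, 22, 5.1, 24, 0, 0, 0, 0, 22, 6, 28, 0, 0, 0, 0, 22, 6, 28, 0, 0, 0, 0, 22, 6, 28, 0, 0, 0, 0, 22, 6, 28, 0, 0, 0, 0, 22, 5.1, 24, 0, 0, 0, 0, 22],
)

```text
time: 17.27
ee_pos: [0.434, 0.1845, 0.192]
tool_rot: [-0.001, 0.067, 0.998, -0.004]
contact_force: [1.0, -0.7, -2.0]
opening: 0.303
grip_force: 39.5
```

>>> send_rows(
  series=[3.4, 16, 0, 0, 0, 0, 22, 2.1, 10, 0, 0, 0, 0, 22, 1, 5, 0, 0, 0, 0, 22, 0, 0, 0, 0, 0, 0, 22, 0, 0, 0, 0, 0, 0, 22, 0, 0, 0, 0, 0, 0, 22],
)

```text
time: 17.77
ee_pos: [0.4325, 0.2131, 0.1919]
tool_rot: [-0.0, 0.068, 0.998, -0.005]
contact_force: [0.8, 0.1, -1.2]
opening: 0.302
grip_force: 39.5
```

Run:
```python
from spin import *
from tips import tips
avg([.432,.214,.175],172.25,3)
spin('w15');tips('w15')
a=np.load('w15.npz');TC=np.array(optics.get_calibration('wrist')['tool_from_camera']);Q=cloud(a['K'],TC,a['D'])*1000
k=(abs(Q[...,1])<5)&(abs(Q[...,0])<12)&(Q[...,2]>75)&(Q[...,2]<112);q=Q[k];print(len(q),np.percentile(q,[2,50,98],axis=0))
im=cv2.imread('pics/w15.png')
cv2.imwrite('pics/w15c.png',cv2.resize(im[120:280,200:360],None,fx=3.5,fy=3.5,interpolation=cv2.INTER_CUBIC))
```

```text
t 17.92 tcp [0.4326 0.213  0.192 ] sd [0.0284 0.0501 0.021 ] F [-0.3099  0.4014 -2.1403] turn [-0.01    0.     -0.0013] shift [ 0.7063  0.8909 17.0192]
t 17.9667 tcp [0.4326 0.2132 0.1921] yaw 172.18901464124065 z [-0.0012 -0.0097 -1.    ]
spindle [284.4 177. ] 0.56 [0.4361 0.2143 0.    ]
spindle_tip [284.9 191.5] 0.78 [0.4316 0.2152 0.067 ]
drag_bar [283.3 193.8] 0.63 [0.4402 0.2128 0.0425]
0.008 5189 [0.4238 0.2176 0.0105] 0.013242657133617941 ((432.03271484375, 214.50547790527344), 43.37431716918945)
0.02 521 [0.4291 0.2152 0.0292] 0.044663774109294896 ((432.517822265625, 214.10391235351562), 13.244466781616211)
0.054 44 [0.4304 0.2149 0.0588] 0.06183946735714502 ((432.0227355957031, 214.48394775390625), 3.4577560424804688)
0.058 48 [0.4309 0.2147 0.0607] 0.0662003047427478 ((432.2653503417969, 214.45700073242188), 3.3597323894500732)
-35 1 1484 y [ 0.7 12.6 24.2] x [-6.7  6.  10.6] zmax -20.0
-35 -1 1528 y [-23.9 -13.1  -0.4] x [-7.5  5.9 10.6] zmax -20.0
25 1 125 y [ 7.7  9.3 11.6] x [-3.3  5.9  6.4] zmax 45.0
25 -1 139 y [-10.8  -8.2  -7. ] x [-3.5  5.8  6.5] zmax 44.3
45 1 90 y [ 7.9  9.5 11.9] x [-3.1  5.7  6.2] zmax 64.6
45 -1 97 y [-10.7  -8.3  -6.9] x [-3.3  5.7  6.2] zmax 64.6
65 1 80 y [ 8.2  9.7 12. ] x [-3.5  5.4  6. ] zmax 84.7
65 -1 77 y [-10.2  -8.   -6.6] x [-4.3  5.4  6. ] zmax 84.9
85 1 183 y [ 0.2  5.  11.4] x [-7.4  1.5  6.9] zmax 95.0
85 -1 161 y [-9.4 -4.5 -0.5] x [-6.7  1.6  6.3] zmax 94.8
90 1 273 y [ 0.2  4.9 11.4] x [-7.2  2.3  7.1] zmax 105.2
90 -1 201 y [-9.3 -3.3 -0.5] x [-6.6  2.5  6.8] zmax 104.8
293 [[ -7.5097  -4.5956  90.7979]
 [ -0.5728   0.1735  92.9225]
 [  7.1925   4.9537 104.6301]]
```

View pics/w15c.png

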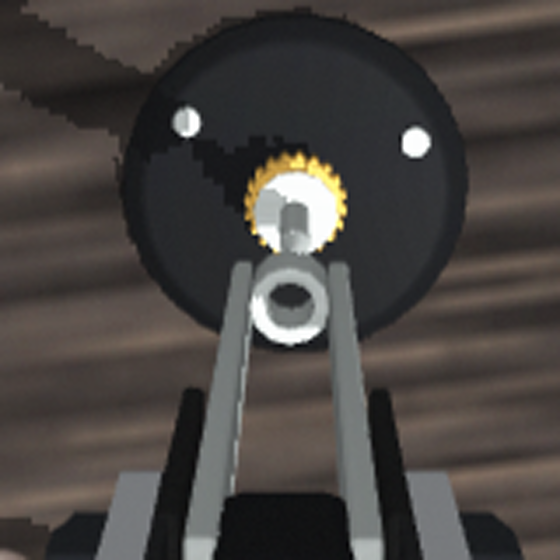

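The spacer's ring is at crop (290,300), just below the spindle's image at (293,225). I'll fit the ring's centre and compare it with the spindle axis.

Run:
```python
from tips import *
a=np.load('w15.npz');TC=np.array(optics.get_calibration('wrist')['tool_from_camera']);Q=cloud(a['K'],TC,a['D'])*1000
k=(abs(Q[...,1]-.9)<7.5)&(abs(Q[...,0])<12)&(Q[...,2]>90)&(Q[...,2]<94.2);q=Q[k]
c=cv2.minEnclosingCircle(q[:,:2].astype(np.float32));print(len(q),c,q[:,:2].mean(0),np.median(q[:,2]), q[:,0].min(),q[:,0].max())
# slope of top face
A=np.column_stack([q[:,:2],np.ones(len(q))]);print('plane',np.linalg.lstsq(A,q[:,2],rcond=None)[0])
cw=(a['T']@np.linalg.inv(TC)@np.array([c[0][0]/1000,.001,.0985,1]))[:3];print('spacer mid world',cw)
avg([.432,.214,.175],172.25,2)
```

```text
272 ((-0.25387510657310486, 0.22483918070793152), 8.577189445495605) [-0.2198  1.0104] 92.22768809556649 -8.696123869679218 7.561957759349286
plane [ 0.0092 -0.0155 92.1941]
spacer mid world [0.4329 0.2131 0.0935]
t 18.22 tcp [0.4326 0.2137 0.1921] sd [0.0002 0.0398 0.0069] F [-0.5793 -1.2275 -1.6919] turn [-0.0097  0.0002 -0.0002] shift [ 0.5979  0.203  17.0538]
```

>>> send_rows(
  series=[0.9, 1.1, 4, 0, 0, 0, 22, 0, 0, 6, 0, 0, 0, 22, 0, 0, 2, 0, 0, 0, 22, 0, 0, 0, 0, 0, 0, 22, 0, 0, 0, 0, 0, 0, 22],
)

```text
time: 18.63
ee_pos: [0.4314, 0.2149, 0.1795]
tool_rot: [-0.001, 0.067, 0.998, -0.005]
contact_force: [-1.0, 0.1, -2.2]
opening: 0.298
grip_force: 39.5
```

Run:
```python
from spin import *
avg([.432,.214,.175],172.25,4)
spin('w16')
a=np.load('w16.npz');TC=np.array(optics.get_calibration('wrist')['tool_from_camera']);Q=cloud(a['K'],TC,a['D'])*1000
k=(abs(Q[...,1]-.9)<7.5)&(abs(Q[...,0])<12)&(Q[...,2]>90)&(Q[...,2]<94.2);q=Q[k]
print(len(q),q[:,:2].mean(0))
cw=(a['T']@np.linalg.inv(TC)@np.array([q[:,0].mean()/1000,.001,.0985,1]))[:3];print('spacer mid world',cw)
```

```text
t 18.83 tcp [0.4318 0.2151 0.18  ] sd [0.1011 0.0368 0.1384] F [-0.6139  0.4122 -1.2233] turn [-0.0097  0.0001  0.0004] shift [-0.3807 -1.0592  5.0119]
t 18.8833 tcp [0.4318 0.2151 0.1802] yaw 172.27143253524034 z [-0.0009 -0.0095 -1.    ]
spindle [283.2 177.3] 0.78 [0.4327 0.2157 0.    ]
spindle [280.8 267.6] 0.62 [0.5229 0.2013 0.    ]
spindle_tip [286.5 202.1] 0.59 [0.4358 0.2178 0.067 ]
drag_bar [279.4 197.4] 0.72 [0.4387 0.2119 0.0425]
0.008 5502 [0.4239 0.2163 0.0105] 0.013621028611743247 ((431.9380187988281, 214.7897491455078), 43.55582046508789)
0.02 547 [0.429  0.2153 0.0291] 0.04412545050369282 ((432.273193359375, 214.26991271972656), 12.943458557128906)
0.054 15 [0.4293 0.2146 0.056 ] 0.059071354736436876 ((430.322021484375, 213.99681091308594), 2.7874720096588135)
263 [-0.3019  1.1069]
spacer mid world [0.4322 0.2152 0.0817]
```

>>> send_rows(
  series=[0, -0.5, 2, 0, 0, 0, 22, 0, 0, 2, 0, 0, 0, 22, 0, 0, 2, 0, 0, 0, 22, 0, 0, 2, 0, 0, 0, 22, 0, 0, 2, 0, 0, 0, 22, 0, 0, 0, 0, 0, 0, 22, 0, 0, 0, 0, 0, 0, 22],
)

```text
time: 19.62
ee_pos: [0.4315, 0.2144, 0.1697]
tool_rot: [-0.001, 0.067, 0.998, -0.005]
contact_force: [-0.0, -0.9, -3.0]
opening: 0.304
grip_force: 39.5
```

```bash
python3 -c "
from plan import *
avg([.432,.2145,.16],172.25,3);print(arm.read_state()['moment'])"
```

```text
t 19.77 tcp [0.4317 0.2145 0.17  ] sd [0.0632 0.0193 0.0752] F [ 0.2325 -0.3001 -1.4491] turn [-0.0097  0.0001  0.0004] shift [-0.3356  0.0723 10.0039]
[-0.0429  0.0001 -0.0099]
```

>>> send_rows(
  series=[0, 0, 2, 0, 0, 0, 22, 0, 0, 2, 0, 0, 0, 22, 0, 0, 2, 0, 0, 0, 22, 0, 0, 2, 0, 0, 0, 22, 0, 0, 0, 0, 0, 0, 22],
)

```text
time: 20.18
ee_pos: [0.4313, 0.2142, 0.1614]
tool_rot: [-0.001, 0.067, 0.998, -0.005]
contact_force: [-0.2, -0.4, -0.9]
opening: 0.301
grip_force: 39.5
```

```bash
python3 -c "
from plan import *
avg([.432,.2145,.16],172.25,3);print(arm.read_state()['moment'])"
```

```text
t 20.33 tcp [0.4315 0.2143 0.1618] sd [0.1116 0.0487 0.1364] F [ 0.3813 -0.2969 -1.3509] turn [-0.01   -0.0003  0.0003] shift [-0.4867  0.2626  1.7766]
[-0.0127 -0.0127  0.063 ]
```

>>> send_rows(
  series=[0, 0, 2, 0, 0, 0, 22, 0, 0, 2, 0, 0, 0, 22, 0, 0, 2, 0, 0, 0, 22, 0, 0, 2, 0, 0, 0, 22, 0, 0, 0, 0, 0, 0, 22],
)

```text
time: 20.75
ee_pos: [0.4319, 0.2143, 0.1536]
tool_rot: [-0.0, 0.067, 0.998, -0.005]
contact_force: [1.2, -0.8, -2.4]
opening: 0.3
grip_force: 39.5
```

```bash
python3 -c "
from plan import *
avg([.432,.2145,.148],172.25,3);print(arm.read_state()['moment'],arm.read_state()['opening']*85.4)"
```

```text
t 20.9 tcp [0.4319 0.2142 0.1538] sd [0.0193 0.0066 0.0715] F [ 1.6701 -0.0423 -2.6595] turn [-0.0099  0.0005  0.0003] shift [-0.1012  0.2746  5.8499]
[ 0.0017 -0.4798  0.0032] 25.53300784216011
```

>>> send_rows(
  series=[0, 0, 1.5, 0, 0, 0, 22, 0, 0, 1.5, 0, 0, 0, 22, 0, 0, 1.5, 0, 0, 0, 22, 0, 0, 1.5, 0, 0, 0, 22, 0, 0, 0, 0, 0, 0, 22],
)

```text
time: 21.32
ee_pos: [0.4316, 0.2142, 0.1477]
tool_rot: [-0.0, 0.067, 0.998, -0.005]
contact_force: [1.7, 0.3, -3.2]
opening: 0.303
grip_force: 39.5
```

```bash
python3 -c "
from plan import *
avg([.432,.2145,.148],172.25,3);print(arm.read_state()['moment'],arm.read_state()['opening']*85.4)"
```

```text
t 21.47 tcp [0.4316 0.2142 0.1478] sd [0.0195 0.0127 0.0062] F [ 1.8902 -0.0263 -2.1607] turn [-0.0098 -0.0001  0.0004] shift [-0.3839  0.3118 -0.2183]
[ 0.0288 -0.5793  0.0184] 25.643364225191732
```

>>> send_rows(
  series=[0, 0, 1, 0, 0, 0, 22, 0, 0, 1, 0, 0, 0, 22, 0, 0, 1, 0, 0, 0, 22, 0, 0, 0, 0, 0, 0, 22],
)

```text
time: 21.8
ee_pos: [0.4316, 0.2142, 0.1448]
tool_rot: [-0.0, 0.067, 0.998, -0.005]
contact_force: [1.9, -0.5, -0.9]
opening: 0.299
grip_force: 39.5
```

>>> send_rows(
  series=[0, 0, 1, 0, 0, 0, 22, 0, 0, 0, 0, 0, 0, 22, 0, 0, 0, 0, 0, 0, 22],
)

```text
time: 22.05
ee_pos: [0.4316, 0.2142, 0.1439]
tool_rot: [-0.0, 0.067, 0.998, -0.005]
contact_force: [3.2, -0.2, -1.9]
opening: 0.3
grip_force: 39.5
```

```bash
python3 -c "
from plan import *
avg([.432,.2145,.148],172.25,3);print(arm.read_state()['moment'],arm.read_state()['opening']*85.4)"
```

```text
t 22.2 tcp [0.4316 0.2142 0.1439] sd [0.0077 0.0047 0.0108] F [ 1.8167  0.0703 -1.8278] turn [-0.0098 -0.      0.0003] shift [-0.3727  0.3438 -4.0894]
[-0.0186 -0.6033 -0.0032] 26.20932325543099
```

>>> send_rows(
  series=[0, 0, 1, 0, 0, 0, 22, 0, 0, 0, 0, 0, 0, 22, 0, 0, 0, 0, 0, 0, 22],
)

```text
time: 22.45
ee_pos: [0.4316, 0.2142, 0.1429]
tool_rot: [-0.0, 0.067, 0.998, -0.005]
contact_force: [2.2, -0.3, -1.3]
opening: 0.303
grip_force: 39.5
```

>>> send_rows(
  series=[0, 0, 1, 0, 0, 0, 22, 0, 0, 0, 0, 0, 0, 22, 0, 0, 0, 0, 0, 0, 22],
)

```text
time: 22.7
ee_pos: [0.4316, 0.2142, 0.1419]
tool_rot: [-0.0, 0.067, 0.998, -0.005]
contact_force: [1.5, 0.0, -1.1]
opening: 0.306
grip_force: 39.5
```

Run:
```python
from tips import *
avg([.432,.2145,.148],172.25,3);print(arm.read_state()['moment'],arm.read_state()['opening']*85.4)
look('w17',[]);tips('w17')
a=np.load('w17.npz');TC=np.array(optics.get_calibration('wrist')['tool_from_camera']);Q=cloud(a['K'],TC,a['D'])*1000
k=(abs(Q[...,1]-.9)<7.5)&(abs(Q[...,0])<12)&(Q[...,2]>85)&(Q[...,2]<95);q=Q[k]
print(len(q),q[:,:2].mean(0),np.median(q[:,2]))
im=cv2.imread('pics/w17.png')
cv2.imwrite('pics/w17c.png',cv2.resize(im[120:280,200:360],None,fx=3.5,fy=3.5,interpolation=cv2.INTER_CUBIC))
```

```text
t 22.85 tcp [0.4316 0.2142 0.1419] sd [0.0062 0.0025 0.0056] F [ 1.6075  0.4163 -1.8428] turn [-0.0098 -0.      0.0003] shift [-0.3877  0.3936 -6.0799]
[-0.0005 -0.5453  0.0142] 25.384620321970434
t 22.9 tcp [0.4316 0.2142 0.1419] yaw 172.2711542010104 z [-0.0014 -0.0097 -1.    ]
-35 1 1489 y [ 0.7 12.6 24. ] x [-7.3  6.1 10.7] zmax -20.0
-35 -1 1536 y [-24.  -13.1  -0.4] x [-6.9  5.9 10.6] zmax -20.0
25 1 121 y [ 7.7  9.2 11.6] x [-3.   5.6  6.2] zmax 44.7
25 -1 138 y [-10.9  -8.2  -7. ] x [-4.1  5.5  6.1] zmax 44.6
45 1 99 y [ 7.9  9.5 11.8] x [-3.6  5.2  5.7] zmax 64.9
45 -1 95 y [-10.6  -8.3  -6.9] x [-4.   5.2  5.7] zmax 64.5
65 1 137 y [ 0.1  8.2 11.8] x [-3.5  1.8  5.3] zmax 84.3
65 -1 100 y [-10.3  -7.2  -0.5] x [-4.4  4.6  5.2] zmax 84.8
85 1 193 y [ 0.2  5.  11.4] x [-8.   2.3  5.9] zmax 94.9
85 -1 162 y [-9.2 -3.9 -0.5] x [-7.7  1.5  5.4] zmax 94.7
90 1 237 y [ 0.2  5.1 11.3] x [-8.   2.9  6.3] zmax 105.4
90 -1 191 y [-9.5 -3.9 -0.5] x [-7.6  2.5  5.8] zmax 105.3
310 [-0.0686  0.6605] 92.09655127563705
```

View pics/w17c.png

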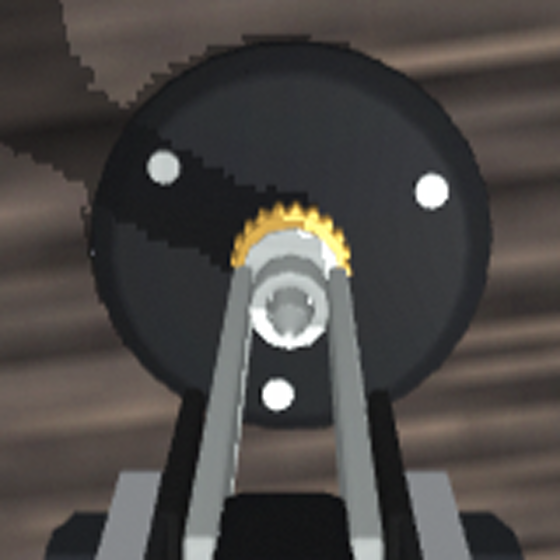

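The spindle's point shows inside the bore at crop (290,308), and the spacer has not shifted in the tongs. I'll go on down in 1 mm steps, feeling for the washer.

>>> send_rows(
  series=[0, 0, 1, 0, 0, 0, 22, 0, 0, 0, 0, 0, 0, 22, 0, 0, 0, 0, 0, 0, 22],
)

```text
time: 23.15
ee_pos: [0.4316, 0.2142, 0.1409]
tool_rot: [-0.0, 0.067, 0.998, -0.005]
contact_force: [2.1, -0.1, -1.5]
opening: 0.302
grip_force: 39.5
```

>>> send_rows(
  series=[0, 0, 1, 0, 0, 0, 22, 0, 0, 0, 0, 0, 0, 22, 0, 0, 0, 0, 0, 0, 22],
)

```text
time: 23.4
ee_pos: [0.4316, 0.2142, 0.1399]
tool_rot: [-0.0, 0.067, 0.998, -0.005]
contact_force: [2.7, -0.2, -1.4]
opening: 0.298
grip_force: 39.5
```

```bash
python3 -c "
from plan import *
avg([.432,.2145,.148],172.25,3);print(arm.read_state()['moment'],arm.read_state()['opening']*85.4)"
```

```text
t 23.55 tcp [0.4316 0.2142 0.1399] sd [0.0188 0.0116 0.012 ] F [ 1.6116  0.3183 -1.1587] turn [-0.0098 -0.      0.0004] shift [-0.396   0.3955 -8.0743]
[ 0.0178 -0.653   0.0084] 25.650310132159625
```

>>> send_rows(
  series=[0, 0, 1, 0, 0, 0, 22, 0, 0, 0, 0, 0, 0, 22, 0, 0, 0, 0, 0, 0, 22],
)

```text
time: 23.8
ee_pos: [0.4316, 0.2141, 0.1389]
tool_rot: [-0.0, 0.067, 0.998, -0.005]
contact_force: [2.2, 0.5, -1.6]
opening: 0.302
grip_force: 39.5
```

>>> send_rows(
  series=[0, 0, 1, 0, 0, 0, 22, 0, 0, 0, 0, 0, 0, 22, 0, 0, 0, 0, 0, 0, 22],
)

```text
time: 24.05
ee_pos: [0.4316, 0.2141, 0.1379]
tool_rot: [-0.0, 0.067, 0.998, -0.005]
contact_force: [2.4, 0.0, -1.3]
opening: 0.301
grip_force: 39.5
```

```bash
python3 -c "
from plan import *
avg([.432,.2145,.148],172.25,3);print(arm.read_state()['moment'],arm.read_state()['opening']*85.4)"
```

```text
t 24.2 tcp [0.4315 0.2141 0.1379] sd [0.0056 0.0098 0.0082] F [ 1.4854 -0.2431 -1.5883] turn [-0.0098 -0.      0.0003] shift [ -0.3988   0.4212 -10.0908]
[ 0.0089 -0.5921  0.0016] 25.584329695683223
```

>>> send_rows(
  series=[0, 0, 1, 0, 0, 0, 22, 0, 0, 0, 0, 0, 0, 22, 0, 0, 0, 0, 0, 0, 22],
)

```text
time: 24.45
ee_pos: [0.4316, 0.2141, 0.1369]
tool_rot: [-0.0, 0.067, 0.998, -0.005]
contact_force: [2.4, -0.0, -1.9]
opening: 0.305
grip_force: 39.5
```

>>> send_rows(
  series=[0, 0, 1, 0, 0, 0, 22, 0, 0, 0, 0, 0, 0, 22, 0, 0, 0, 0, 0, 0, 22],
)

```text
time: 24.7
ee_pos: [0.4315, 0.2141, 0.1359]
tool_rot: [-0.0, 0.067, 0.998, -0.005]
contact_force: [1.3, -0.4, -1.7]
opening: 0.3
grip_force: 39.5
```

```bash
python3 -c "
from plan import *
avg([.432,.2145,.148],172.25,3);print(arm.read_state()['moment'],arm.read_state()['opening']*85.4)"
```

```text
t 24.85 tcp [0.4315 0.2141 0.1359] sd [0.0105 0.0107 0.0105] F [ 1.5164  0.3502 -2.1318] turn [-0.0098 -0.      0.0003] shift [ -0.4025   0.4359 -12.0793]
[ 0.0402 -0.5978  0.0764] 25.838824469709575
```

>>> send_rows(
  series=[0, 0, 1, 0, 0, 0, 22, 0, 0, 0, 0, 0, 0, 22, 0, 0, 0, 0, 0, 0, 22],
)

```text
time: 25.1
ee_pos: [0.4317, 0.2141, 0.1351]
tool_rot: [-0.0, 0.067, 0.998, -0.005]
contact_force: [2.5, -0.2, 0.1]
opening: 0.299
grip_force: 39.6
```

>>> send_rows(
  series=[0, 0, 1, 0, 0, 0, 22, 0, 0, 0, 0, 0, 0, 22, 0, 0, 0, 0, 0, 0, 22],
)

```text
time: 25.35
ee_pos: [0.4318, 0.2142, 0.1343]
tool_rot: [0.0, 0.067, 0.998, -0.005]
contact_force: [0.9, -1.3, 2.4]
opening: 0.303
grip_force: 39.8
```

```bash
python3 -c "
from plan import *
avg([.432,.2145,.148],172.25,3);print(arm.read_state()['moment'],arm.read_state()['opening']*85.4)"
```

```text
t 25.5 tcp [0.4318 0.2142 0.1343] sd [0.0338 0.0111 0.0358] F [ 1.1303 -0.9096  3.2666] turn [-0.0094  0.0007  0.0004] shift [ -0.1608   0.3316 -13.7015]
[-0.1636 -0.467  -0.0076] 25.75877109237432
```

Contact felt: Fz rose from about -1.9 to +3 N. I'll press about 1.8 mm more.

>>> send_rows(
  series=[0, 0, 1, 0, 0, 0, 22, 0, 0, 0, 0, 0, 0, 22, 0, 0, 0, 0, 0, 0, 22],
)

```text
time: 25.75
ee_pos: [0.4319, 0.2142, 0.1334]
tool_rot: [0.0, 0.067, 0.998, -0.005]
contact_force: [0.9, -0.6, 4.4]
opening: 0.301
grip_force: 39.9
```

>>> send_rows(
  series=[0, 0, 0.8, 0, 0, 0, 22, 0, 0, 0, 0, 0, 0, 22, 0, 0, 0, 0, 0, 0, 22],
)

```text
time: 26.0
ee_pos: [0.432, 0.2143, 0.1329]
tool_rot: [0.0, 0.067, 0.998, -0.005]
contact_force: [1.1, -0.8, 6.7]
opening: 0.3
grip_force: 40.0
```

```bash
python3 -c "
from plan import *
avg([.432,.2145,.148],172.25,4);print(arm.read_state()['moment'],arm.read_state()['opening']*85.4)"
```

```text
t 26.2 tcp [0.432  0.2142 0.1329] sd [0.0055 0.0108 0.0102] F [ 1.103  -0.9764  6.3273] turn [-0.0091  0.0012  0.0003] shift [  0.0351   0.2583 -15.0656]
[-0.2213 -0.3701  0.0199] 25.612712645745972
```

>>> send_rows(
  series=[0, 0, 0.5, 0, 0, 0, 22, 0, 0, 0.5, 0, 0, 0, 22, 0, 0, 0, 0, 0, 0, 22, 0, 0, 0, 0, 0, 0, 22],
)

```text
time: 26.53
ee_pos: [0.4321, 0.2143, 0.1324]
tool_rot: [0.001, 0.067, 0.998, -0.004]
contact_force: [0.7, -1.2, 9.2]
opening: 0.299
grip_force: 40.1
```

```bash
python3 -c "
from tips import *
avg([.432,.2145,.148],172.25,4);print(arm.read_state()['moment'],arm.read_state()['opening']*85.4)
look('w18',[])
a=np.load('w18.npz');TC=np.array(optics.get_calibration('wrist')['tool_from_camera']);Q=cloud(a['K'],TC,a['D'])*1000
k=(abs(Q[...,1]-.9)<7.5)&(abs(Q[...,0])<12)&(Q[...,2]>85)&(Q[...,2]<95);q=Q[k];print(len(q),q[:,:2].mean(0),np.median(q[:,2]))
"
```

```text
t 26.73 tcp [0.4321 0.2143 0.1323] sd [0.0135 0.0108 0.02  ] F [ 0.899  -1.4004  8.8648] turn [-0.0089  0.0017  0.0003] shift [  0.1635   0.222  -15.6594]
[-0.3465 -0.1301  0.0435] 25.67615500646094
t 26.7833 tcp [0.4321 0.2143 0.1323] yaw 172.26606193791437 z [ 0.0005 -0.009  -1.    ]
274 [1.3348 1.348 ] 91.80401071230233
```

Net push is about 8–10 N, so the spacer is home. I'll open the tongs partway to free it, then lift straight up.

>>> send_rows(
  series=[0, 0, 0, 0, 0, 0, 30, 0, 0, 0, 0, 0, 0, 34, 0, 0, 0, 0, 0, 0, 37, 0, 0, 0, 0, 0, 0, 39, 0, 0, 0, 0, 0, 0, 39, 0, 0, 0, 0, 0, 0, 39],
)

```text
time: 27.28
ee_pos: [0.4308, 0.2138, 0.1304]
tool_rot: [-0.001, 0.067, 0.998, -0.005]
contact_force: [-0.0, -0.3, -1.2]
opening: 0.457
grip_force: 3.3
```

```bash
python3 -c "
from tips import *
avg([.432,.2145,.148],172.25,3);print(arm.read_state()['opening']*85.4)
look('w19',[]);tips('w19')
"
```

```text
t 27.43 tcp [0.4311 0.214  0.1306] sd [0.1084 0.0427 0.1168] F [-0.0828 -0.1737 -1.8121] turn [-0.0103 -0.0011  0.0004] shift [ -0.796    0.661  -17.3549]
38.92354546866909
t 27.4833 tcp [0.4314 0.214  0.1309] yaw 172.2719900139271 z [-0.0018 -0.0099 -0.9999]
-35 1 1402 y [ 0.7 19.  24.3] x [-9.   4.8 10.7] zmax -20.0
-35 -1 1443 y [-24.4  -7.5  -0.4] x [-8.8  4.5 10.6] zmax -20.0
25 1 143 y [12.4 13.3 16.1] x [-4.7  5.2  5.9] zmax 45.0
25 -1 142 y [-16.5 -13.9 -12.8] x [-4.4  5.2  5.8] zmax 44.6
45 1 113 y [ 5.3 13.2 16. ] x [-4.2  4.7  5.3] zmax 65.0
45 -1 114 y [-16.5 -13.7 -12.8] x [-4.9  4.6  5.3] zmax 64.9
65 1 252 y [ 0.1  4.6 15.8] x [-6.7  1.5  4.7] zmax 85.0
65 -1 167 y [-16.3 -12.8  -0.5] x [-6.9  1.3  4.8] zmax 85.0
85 1 175 y [ 0.2  6.2 15.3] x [-7.2  2.5  5.1] zmax 94.8
85 -1 137 y [-15.8  -3.8  -0.5] x [-7.4  1.5  4.7] zmax 94.9
90 1 361 y [ 0.2  7.3 14.4] x [-5.8  4.6  9.9] zmax 110.0
90 -1 285 y [-15.   -6.1  -0.5] x [-5.5  3.9  9.8] zmax 109.9
```

>>> send_rows(
  series=[0, 0, -4, 0, 0, 0, 39, 0, 0, -8, 0, 0, 0, 39, 0, 0, -14, 0, 0, 0, 39, 0, 0, -16, 0, 0, 0, 39, 0, 0, -18, 0, 0, 0, 39, 0, 0, -16, 0, 0, 0, 39, 0, 0, -8, 0, 0, 0, 39, 0, 0, 0, 0, 0, 0, 39],
)

```text
time: 28.15
ee_pos: [0.4331, 0.2156, 0.2178]
tool_rot: [0.002, 0.067, 0.998, -0.004]
contact_force: [0.3, 0.1, -1.6]
opening: 0.457
grip_force: 3.3
```

```bash
python3 -c "
from tips import *
K,T,im,P=look('w20',[]);tips('w20')
m=(P[...,2]>.035)&(P[...,2]<.05)&(abs(P[...,0]-.432)<.02)&(abs(P[...,1]-.2145)<.02)
print('spacer',m.sum(),np.median(P[m],0))
avg([.474,-.2118,.215],172.25,3)
cv2.imwrite('pics/w20c.png',cv2.resize(im[120:280,200:360],None,fx=3.5,fy=3.5,interpolation=cv2.INTER_CUBIC))
"
```

```text
t 28.2 tcp [0.4324 0.2152 0.2163] yaw 172.26893157934197 z [ 0.0012 -0.0084 -1.    ]
-35 1 1398 y [ 0.7 19.  24.2] x [-8.8  4.8 10.6] zmax -20.0
-35 -1 1434 y [-24.3  -7.4  -0.4] x [-8.9  4.5 10.6] zmax -20.0
25 1 137 y [12.4 13.5 16. ] x [-4.3  5.2  5.9] zmax 44.8
25 -1 143 y [-16.5 -13.9 -12.8] x [-4.2  5.2  5.9] zmax 44.7
45 1 115 y [12.4 13.3 16.1] x [-4.8  4.7  5.2] zmax 65.0
45 -1 111 y [-16.5 -13.7 -12.8] x [-5.   4.7  5.3] zmax 64.9
65 1 89 y [12.4 13.1 16. ] x [-5.5  4.2  4.8] zmax 84.6
65 -1 90 y [-16.5 -13.5 -12.8] x [-5.4  4.2  4.9] zmax 84.9
85 1 38 y [12.4 13.1 16.1] x [-5.8  3.8  4.6] zmax 95.0
85 -1 35 y [-16.4 -13.9 -12.8] x [-5.5  3.9  4.4] zmax 94.9
90 1 38 y [12.4 12.9 15.9] x [-5.8  3.5  4.3] zmax 100.3
90 -1 38 y [-16.3 -13.4 -12.8] x [-5.5  3.6  4.4] zmax 100.5
spacer 195 [0.4307 0.2147 0.0454]
t 28.35 tcp [0.4313 0.2147 0.2146] sd [0.2747 0.1485 0.4352] F [ 0.1905 -0.2041 -2.244 ] turn [-0.0103 -0.0007  0.0003] shift [ -99.8191 -416.8502   -0.401 ]
```

View pics/w20c.png

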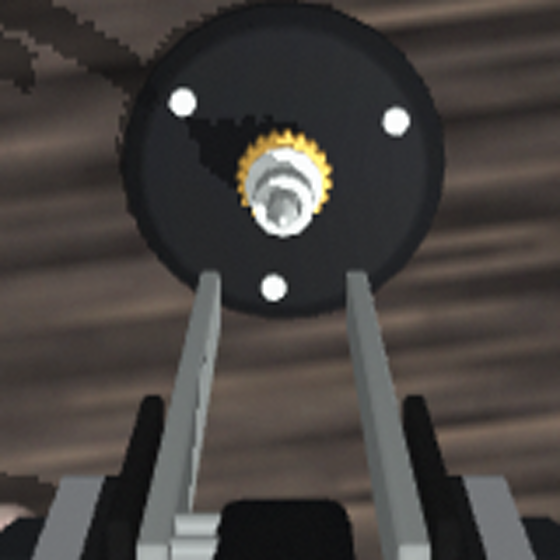

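The spacer sits down on the washer at crop (283,205) around the spindle, and the tongs are empty. I'll carry them gently back to the stand, straightening their slight tilt.

>>> send_rows(
  series=[-1.9, -8, 0, -0.01, 0.018, 0, 39, -3.8, -16, 0, 0, 0, 0, 39, -5.7, -24, 0, 0, 0, 0, 39, -6.7, -28, 0, 0, 0, 0, 39, -6.7, -28, 0, 0, 0, 0, 39, -6.7, -28, 0, 0, 0, 0, 39, -6.7, -28, 0, 0, 0, 0, 39, -6.7, -28, 0, 0, 0, 0, 39],
)

```text
time: 29.02
ee_pos: [0.45, 0.0212, 0.2133]
tool_rot: [-0.01, 0.067, 0.998, 0.001]
contact_force: [0.6, -0.4, -1.2]
opening: 0.454
grip_force: 3.3
```

>>> send_rows(
  series=[-6.7, -28, 0, 0, 0, 0, 39, -6.7, -28, 0, 0, 0, 0, 39, -6.7, -28, 0, 0, 0, 0, 39, -6.7, -28, 0, 0, 0, 0, 39, -6.7, -28, 0, 0, 0, 0, 39, -5.7, -24, 0, 0, 0, 0, 39, -4.8, -20, 0, 0, 0, 0, 39, -3.8, -16, 0, 0, 0, 0, 39],
)

```text
time: 29.68
ee_pos: [0.4706, -0.1837, 0.2121]
tool_rot: [-0.01, 0.068, 0.998, 0.001]
contact_force: [0.2, -0.1, -1.6]
opening: 0.456
grip_force: 3.3
```

>>> send_rows(
  series=[-2.9, -12, 0, 0, 0, 0, 39, -1.9, -8, 0, 0, 0, 0, 39, -1.2, -5, 0, 0, 0, 0, 39, -0.8, -3.5, 0, 0, 0, 0, 39, 0, 0, 0, 0, 0, 0, 39, 0, 0, 0, 0, 0, 0, 39],
)

```text
time: 30.18
ee_pos: [0.4742, -0.2106, 0.2134]
tool_rot: [-0.009, 0.067, 0.998, 0.001]
contact_force: [-0.1, 1.1, -1.3]
opening: 0.459
grip_force: 3.3
```

```bash
cat > st.py <<'E'
from tips import *
def st(tag):
    avg([.4737,-.2118,.103],172.25,3)
    K,T,im,P=look(tag,[]);tips(tag)
    for lo,hi in [(.001,.007),(.058,.068)]:
        m=(P[...,2]>lo)&(P[...,2]<hi)&(abs(P[...,0]-.474)<.05)&(abs(P[...,1]+.212)<.055)
        r=cv2.minAreaRect((P[m][:,:2]*1000).astype(np.float32));print(lo,m.sum(),r)
    TI=T@np.linalg.inv(np.array(optics.get_calibration('wrist')['tool_from_camera']));print(TI[:3,2],TI[:3,3])
E
python3 -c "
from st import *
st('w21')"
```

```text
t 30.33 tcp [ 0.4742 -0.2105  0.2135] sd [0.0234 0.0222 0.0508] F [-0.2315 -0.0092 -1.3351] turn [ 0.0005 -0.018   0.0013] shift [  0.3396  -1.362  110.4993]
t 30.3833 tcp [ 0.4742 -0.2106  0.2136] yaw 172.32078871824623 z [-0.0176  0.0027 -0.9998]
-35 1 1403 y [ 0.6 19.1 24.4] x [-9.   4.9 10.6] zmax -20.0
-35 -1 1428 y [-24.3  -7.5  -0.5] x [-8.9  4.4 10.6] zmax -20.0
25 1 141 y [12.4 13.4 16.1] x [-3.8  5.3  6. ] zmax 45.0
25 -1 140 y [-16.5 -13.9 -12.8] x [-4.4  5.3  5.9] zmax 44.9
45 1 112 y [12.4 13.3 16.2] x [-4.9  4.8  5.5] zmax 64.9
45 -1 111 y [-16.4 -13.7 -12.8] x [-4.5  4.8  5.5] zmax 64.6
65 1 88 y [12.5 13.1 16.1] x [-5.5  4.3  5. ] zmax 84.5
65 -1 89 y [-16.4 -13.5 -12.8] x [-5.1  4.3  4.9] zmax 84.8
85 1 33 y [12.5 13.5 16.2] x [-6.2  4.   4.7] zmax 94.7
85 -1 36 y [-16.4 -13.4 -12.8] x [-5.7  3.9  4.5] zmax 94.5
90 1 40 y [12.5 13.1 16.1] x [-6.1  3.9  4.6] zmax 101.3
90 -1 40 y [-16.3 -13.6 -12.8] x [-5.6  3.9  4.4] zmax 101.5
0.001 3586 ((476.5976257324219, -212.13414001464844), (90.00927734375, 74.68962860107422), 82.15771484375)
0.058 751 ((473.9266052246094, -211.8004150390625), (61.268367767333984, 28.929588317871094), 82.19214630126953)
[-0.0176  0.0028 -0.9998] [ 0.4742 -0.2105  0.2136]
```

>>> send_rows(
  series=[-0.2, -1.2, 10, 0, 0, 0, 39, -0.3, 0, 18, 0, 0, 0, 39, -0.3, 0, 15, 0, 0, 0, 39, -0.1, 0, 7, 0, 0, 0, 39, 0, 0, 0, 0, 0, 0, 39, 0, 0, 0, 0, 0, 0, 39],
)

```text
time: 30.88
ee_pos: [0.4738, -0.2122, 0.163]
tool_rot: [-0.009, 0.067, 0.998, 0.001]
contact_force: [-0.2, -0.2, -0.6]
opening: 0.456
grip_force: 3.3
```

```bash
python3 -c "
from st import *
st('w22')"
```

```text
t 31.03 tcp [ 0.4746 -0.2126  0.1641] sd [0.1699 0.0902 0.2421] F [ 0.1559  0.1792 -1.0505] turn [-0.0001 -0.0166  0.0003] shift [ 0.9846  0.6625 61.1216]
t 31.0833 tcp [ 0.4748 -0.2127  0.1644] yaw 172.26471517350816 z [-0.0158  0.0018 -0.9999]
-35 1 1388 y [ 0.6 19.  24.4] x [-9.   4.7 10.6] zmax -20.0
-35 -1 1436 y [-24.3  -7.5  -0.5] x [-8.7  4.5 10.6] zmax -20.0
25 1 142 y [12.4 13.5 16.1] x [-4.   5.3  5.9] zmax 44.7
25 -1 138 y [-16.3 -13.7 -12.8] x [-4.3  5.1  5.8] zmax 44.8
45 1 110 y [12.4 13.3 16.1] x [-4.8  4.8  5.5] zmax 64.9
45 -1 111 y [-16.5 -13.6 -12.8] x [-4.8  4.8  5.3] zmax 64.3
65 1 87 y [12.5 13.1 16. ] x [-5.3  4.3  5. ] zmax 84.7
65 -1 91 y [-16.4 -13.5 -12.8] x [-5.6  4.2  4.9] zmax 84.0
85 1 34 y [12.5 13.5 16.2] x [-5.8  4.   4.7] zmax 94.8
85 -1 39 y [-16.3 -13.3 -12.7] x [-6.   3.9  4.5] zmax 94.6
90 1 573 y [ 0.2 10.8 24.3] x [-15.4  -9.7  13.9] zmax 110.0
90 -1 582 y [-24.4 -11.2  -0.8] x [-15.2  -9.7  13.9] zmax 109.8
0.001 4355 ((469.69903564453125, -218.6381072998047), (104.72169494628906, 75.5666732788086), 82.30267333984375)
0.058 1119 ((473.9852600097656, -211.79344177246094), (61.95850372314453, 30.109434127807617), 82.29637145996094)
[-0.016   0.0019 -0.9999] [ 0.4747 -0.2127  0.1644]
```

>>> send_rows(
  series=[0.5, 0.6, 5, 0, 0, 0, 39, -0.2, 0, 10, 0, 0, 0, 39, -0.3, 0, 14, 0, 0, 0, 39, -0.3, 0, 13, 0, 0, 0, 39, -0.2, 0, 9, 0, 0, 0, 39, 0, 0, 4, 0, 0, 0, 39, 0, 0, 0, 0, 0, 0, 39, 0, 0, 0, 0, 0, 0, 39],
)

```text
time: 31.75
ee_pos: [0.4736, -0.2117, 0.1083]
tool_rot: [-0.009, 0.067, 0.998, 0.001]
contact_force: [-0.6, 0.7, -1.5]
opening: 0.455
grip_force: 3.3
```

```bash
python3 -c "
from st import *
st('w23')"
```

```text
t 31.9 tcp [ 0.4741 -0.2119  0.109 ] sd [0.0891 0.0483 0.1407] F [ 0.2664 -0.0323 -0.9522] turn [-0.0001 -0.0168  0.0002] shift [0.4588 0.0866 6.0045]
t 31.95 tcp [ 0.4742 -0.212   0.1091] yaw 172.26356473386917 z [-0.0163  0.002  -0.9999]
-35 1 1395 y [ 0.6 19.  24.3] x [-9.   4.9 10.6] zmax -20.0
-35 -1 1441 y [-24.3  -7.5  -0.5] x [-9.2  4.5 10.6] zmax -20.0
25 1 202 y [ 1.8 12.8 16.4] x [-13.7   5.2  12.9] zmax 45.0
25 -1 185 y [-19.6 -13.5  -1.9] x [-13.9   5.2  13.3] zmax 45.0
45 1 990 y [ 0.1  9.5 23.2] x [-14.   -8.1  14.2] zmax 65.0
45 -1 993 y [-23.   -9.7  -0.9] x [-14.   -8.5  14.1] zmax 65.0
65 1 693 y [ 0.6 10.9 24.4] x [-9.5  9.6 10.3] zmax 85.0
65 -1 675 y [-24.2 -10.9  -1.1] x [-9.5  9.5 10.2] zmax 85.0
85 1 280 y [ 0.4 10.8 24.3] x [-9.7  9.4 10. ] zmax 95.0
85 -1 272 y [-24.2 -11.   -0.6] x [-9.7  9.4  9.9] zmax 94.8
90 1 922 y [ 0.8 11.7 24.3] x [-9.6 10.8 19.4] zmax 107.9
90 -1 905 y [-24.3 -11.8  -1.2] x [-9.7 10.7 19.3] zmax 108.5
0.001 5761 ((469.66656494140625, -219.40029907226562), (105.94759368896484, 76.63255310058594), 82.47400665283203)
0.058 1563 ((473.9287109375, -211.90121459960938), (61.61132049560547, 30.435157775878906), 82.44529724121094)
[-0.0163  0.002  -0.9999] [ 0.4742 -0.212   0.1091]
```

In the stand without contact. I'll lower the last few millimetres, feeling for the foot plate.

>>> send_rows(
  series=[0, 0, 1.5, 0, 0, 0, 39, 0, 0, 1.5, 0, 0, 0, 39, 0, 0, 0, 0, 0, 0, 39, 0, 0, 0, 0, 0, 0, 39],
)

```text
time: 32.28
ee_pos: [0.4734, -0.2117, 0.1053]
tool_rot: [-0.009, 0.067, 0.998, 0.001]
contact_force: [0.4, -0.4, -1.1]
opening: 0.456
grip_force: 3.3
```

>>> send_rows(
  series=[0, 0, 1, 0, 0, 0, 39, 0, 0, 0, 0, 0, 0, 39, 0, 0, 0, 0, 0, 0, 39],
)

```text
time: 32.53
ee_pos: [0.474, -0.2118, 0.1049]
tool_rot: [-0.008, 0.067, 0.998, 0.001]
contact_force: [0.1, 1.6, 1.9]
opening: 0.457
grip_force: 3.3
```

```bash
python3 -c "
from plan import *
avg([.4737,-.2118,.103],172.25,3)"
```

```text
t 32.68 tcp [ 0.474  -0.2118  0.1049] sd [0.0097 0.0129 0.0031] F [0.2014 0.2353 2.4793] turn [ 0.     -0.0168  0.0003] shift [ 0.3057 -0.0078  1.8647]
```

>>> send_rows(
  series=[0, 0, 0, 0, 0, 0, 43, 0, 0, 0, 0, 0, 0, 47, 0, 0, 0, 0, 0, 0, 51, 0, 0, 0, 0, 0, 0, 58, 0, 0, 0, 0, 0, 0, 68, 0, 0, 0, 0, 0, 0, 80, 0, 0, 0, 0, 0, 0, 85, 0, 0, 0, 0, 0, 0, 85],
)

```text
time: 33.35
ee_pos: [0.4736, -0.2117, 0.1044]
tool_rot: [-0.009, 0.067, 0.998, 0.001]
contact_force: [-0.6, -0.4, 0.1]
opening: 0.997
grip_force: 0.0
```

>>> send_rows(
  series=[0, 0, -10, 0, 0, 0, 85, -0.3, 0, -20, 0, 0, 0, 85, 0.5, 0, -30, 0, 0, 0, 85, 0.5, 0, -30, 0, 0, 0, 85, 0, 0, -15, 0, 0, 0, 85, 0, 0, 0, 0, 0, 0, 85, 0, 0, 0, 0, 0, 0, 85],
)

```text
time: 33.93
ee_pos: [0.4755, -0.2122, 0.2109]
tool_rot: [-0.007, 0.067, 0.998, 0.0]
contact_force: [0.0, -0.2, -0.9]
opening: 0.995
grip_force: 0.0
```

Run:
```python
from plan import *
avg([.474,-.21,.2],172.25,2)
K,T,im,P=look('w24',[])
for lo,hi in [(.115,.123),(.123,.135)]:
    m=(P[...,2]>lo)&(P[...,2]<hi)&(abs(P[...,0]-.474)<.05)&(abs(P[...,1]+.212)<.055)
    r=cv2.minAreaRect((P[m][:,:2]*1000).astype(np.float32));print(lo,m.sum(),r,np.median(P[m][:,2]))
K,T,_=cam('top');im,D=optics.snapshot('top');P=cloud(K,T,D)
m=(P[...,2]>.02)&(abs(P[...,0]-.432)<.03)&(abs(P[...,1]-.2145)<.03);print(np.sort(P[m][:,2])[::-8][:25])
d=cv2.absdiff(im,cv2.imread('pics/top0.png')).max(2)
K2,T2,_=cam('side');i2,D2=optics.snapshot('side');cv2.imwrite('pics/side1.png',i2)
P2=cloud(K2,T2,D2);m=(P2[...,2]>.02)&(abs(P2[...,0]-.432)<.015)&(abs(P2[...,1]-.2145)<.015)
print('side',np.sort(P2[m][:,2])[::-6])
a=cv2.imread('pics/side0.png')
s=np.hstack([a[90:370,200:410],i2[90:370,200:410]]);cv2.imwrite('pics/cmp.png',cv2.resize(s,None,fx=1.9,fy=1.9))
```

```text
t 34.03 tcp [ 0.4743 -0.2117  0.2089] sd [0.2571 0.1224 0.4544] F [0.0603 0.1136 0.2158] turn [ 0.0005 -0.0187  0.0003] shift [0.5485 1.6461 8.9463]
t 34.0833 tcp [ 0.4738 -0.2115  0.2081] yaw 172.265890776791 z [-0.0203  0.0038 -0.9998]
0.115 583 ((472.67706298828125, -211.76547241210938), (47.92658996582031, 20.466833114624023), 82.35520935058594) 0.12080254706657928
0.123 699 ((472.39910888671875, -211.65541076660156), (47.492408752441406, 19.35723304748535), 83.18962097167969) 0.129494832008397
[0.0665 0.0598 0.0496 0.0481 0.0476 0.0463 0.0444 0.0352 0.0323 0.0312
 0.0297 0.0258 0.024  0.0229 0.0212]
side [0.0683 0.0635 0.0613 0.058  0.0538 0.0502 0.0491 0.0482 0.0476 0.0473
 0.0471 0.0462 0.0451 0.0442 0.0429 0.0406 0.0392 0.0377 0.0352 0.0333
 0.0328 0.0318 0.0316 0.0311 0.0306 0.0299 0.0271 0.0257 0.025  0.0247
 0.0245 0.0242 0.0238 0.0237 0.0231 0.0226 0.0219]
```

View pics/cmp.png

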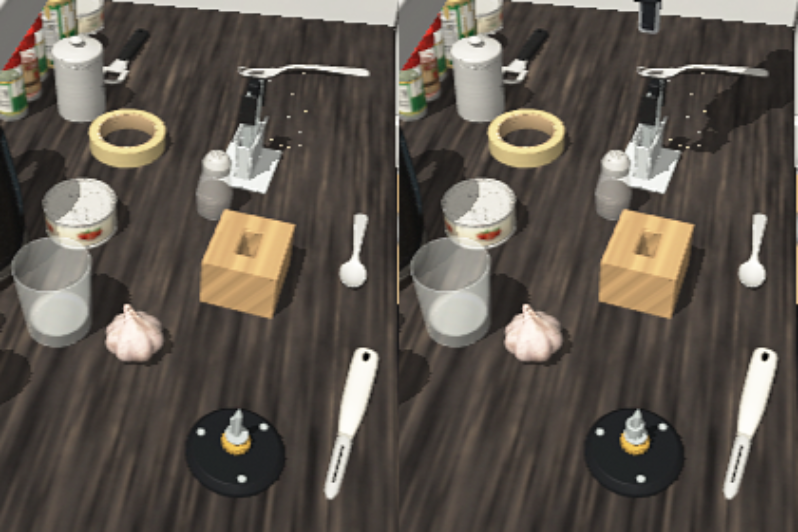

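Everything else stands where it was: the tongs are upright in the stand, the block slot is empty and the spacer is on the spindle. Its top reads slightly high (about 0.047), so I'll check its height from the close wrist views already taken.

Run:
```python
import numpy as np
from h import cloud
for t in ['w5','w15','w20']:
    a=np.load(t+'.npz');P=cloud(a['K'],a['T'],a['D'])
    r=np.hypot(P[...,0]-.4321,P[...,1]-.2145)
    for lo,hi in [(0,.004),(.004,.0085),(.0085,.0105),(.02,.035)]:
        z=P[...,2][(r>=lo)&(r<hi)&(P[...,2]>.005)&(P[...,2]<.07)]*1000
        print(t,lo,np.histogram(z,bins=[8,12,16,20,22,24,26,27,28,29,30,31,32,33,34,36,38,40,41,42,43,44,45,46,47,48,49,50,55,70])[0])
```

```text
w5 0 [ 0  0  0  0  0  0  0  0  0  8  6  2  3  0  5  4  4  2  1  1  2  2  4  1
  3  1  2 12 58]
w5 0.004 [ 0  0  0  0  0  0  0  1 34 67 53  7  0  0  0  0  0  0  0  0  0  0  0  0
  0  1  0  3  0]
w5 0.0085 [ 0  0  0  6 36  3  0  3 15 57 25  3  1  0  0  0  0  0  0  0  0  0  0  0
  0  0  0  0  0]
w5 0.02 [2610   96    0    0    0    0    0    0    0    0    0    0    0    0
    0    0    0    0    0    0    0    0    0    0    0    0    0    0
    0]
w15 0 [ 0  0  0  0  0  0  0  0  4  7  4  2  1  2  5  4  5  3  2  3  3  2  2  3
  2  1  6 11 57]
w15 0.004 [ 0  0  0  0  0  0  0  2 31 93 55  2  0  0  0  0  0  0  0  0  0  0  0  0
  0  0  0  0  0]
w15 0.0085 [ 1  0  0 13 36  0  0  2 17 65 32  2  0  0  0  0  0  0  0  0  0  0  0  0
  0  0  0  0  0]
w15 0.02 [2526   85    0    0    0    0    0    0    0    0    0    0    0    0
    0    0    0    0    0    0    0    0    0    0    0    0    0    0
    0]
w20 0 [ 0  0  0  0  0  0  0  0  0  0  0  0  0  0  0  0  0  0  0  0  1  4  2  2
  2  4  0 11 58]
w20 0.004 [ 0  0  0  0  0  0  0  1 17 39 17  0  3  0 10  9  7  9  2  4  5 21 63 41
  4  0  0  3  0]
w20 0.0085 [ 2  0  0 10 32  0  0  2 15 38 15  3  0  0  0  0  0  0  0  0  0  2  3  4
  0  0  0  0  0]
w20 0.02 [2538   99    0    0    0    0    0    0    0    0    0    0    0    0
    0    0    0    0    0    0    0    0    0    0    0    0    0    0
    0]
```

The close view shows the spacer's top at 45.7 against the washer's resting top at 29.6. Releasing the tongs therefore drew the spacer about 2 mm up off the washer. That isn't properly home, and there is time to mend it: I'll take the tongs again, squeezed to a gap of about 10.5 mm so the tips straddle the spindle, press the spacer down by its top face and lift straight off.

>>> send_rows(
  series=[0, 0, 0, 0, -0.018, 0, 85, 0, 0, 0, 0, 0, 0, 85],
)

```text
time: 34.35
ee_pos: [0.474, -0.2117, 0.2086]
tool_rot: [-0.0, 0.068, 0.998, 0.0]
contact_force: [-0.3, -0.3, -0.7]
opening: 0.994
grip_force: 0.0
```

```bash
python3 -c "
from st import *
avg([.473,-.2118,.104],172.25,3)
K,T,im,P=look('w25',[])
m=(P[...,2]>.115)&(P[...,2]<.135)&(abs(P[...,0]-.474)<.05)&(abs(P[...,1]+.212)<.055)
print(cv2.minAreaRect((P[m][:,:2]*1000).astype(np.float32)))"
```

```text
t 34.5 tcp [ 0.4743 -0.2118  0.2091] sd [0.1384 0.048  0.1441] F [ 0.2554  0.0046 -0.0467] turn [ 0.0005 -0.0005  0.0001] shift [  1.2722  -0.2105 105.0519]
t 34.55 tcp [ 0.4746 -0.2119  0.2093] yaw 172.25781786336793 z [-0.      0.0003 -1.    ]
((472.3576965332031, -211.52780151367188), (47.98855972290039, 20.014467239379883), 82.0362548828125)
```

>>> send_rows(
  series=[1.7, 0, 33, 0, 0, 0, 85, 0, 0, 33, 0, 0, 0, 85, 0, 0, 28, 0, 0, 0, 80, 0, 0, 11, 0, 0, 0, 70, 0, 0, 0, 0, 0, 0, 60, 0, 0, 0, 0, 0, 0, 52, 0, 0, 0, 0, 0, 0, 47, 0, 0, 0, 0, 0, 0, 44],
  force=40,
)

```text
time: 35.22
ee_pos: [0.4742, -0.2121, 0.1058]
tool_rot: [0.001, 0.067, 0.998, -0.0]
contact_force: [-0.8, 0.4, -0.9]
opening: 0.518
grip_force: 2.3
```

>>> send_rows(
  series=[0, 0, 0, 0, 0, 0, 42, 0, 0, 0, 0, 0, 0, 42, 0, 0, -3, 0, 0, 0, 40, 0, 0, -4, 0, 0, 0, 36, 0, 0, -4, 0, 0, 0, 32, 0, 0, -4, 0, 0, 0, 28, 0, 0, 0, 0, 0, 0, 25.5, 0, 0, 0, 0, 0, 0, 24.5],
)

```text
time: 35.88
ee_pos: [0.4732, -0.2117, 0.1197]
tool_rot: [0.0, 0.067, 0.998, 0.0]
contact_force: [0.1, -0.3, -1.1]
opening: 0.286
grip_force: 6.2
```

>>> send_rows(
  series=[0, 0, -10, 0, 0, 0, 24.5, 0, 0, -20, 0, 0, 0, 24.5, 0, 0, -28, 0, 0, 0, 24.5, 0, 0, -22, 0, 0, 0, 24.5, 0, 0, -12, 0, 0, 0, 24.5, 0, 0, -5, 0, 0, 0, 24.5, 0, 0, 0, 0, 0, 0, 24.5],
)

```text
time: 36.47
ee_pos: [0.4737, -0.212, 0.218]
tool_rot: [0.001, 0.067, 0.998, -0.0]
contact_force: [0.5, 0.5, -2.1]
opening: 0.287
grip_force: 6.2
```

```bash
python3 -c "
from st import *
avg([.432,.2145,.215],172.25,3)
look('w26',[]);tips('w26');s=arm.read_state();print(s['opening']*85.4,s['grip_force'])"
```

```text
t 36.62 tcp [ 0.4727 -0.2115  0.2159] sd [0.3379 0.1597 0.6122] F [ 0.0419  0.4285 -1.7395] turn [ 0.0005 -0.0009  0.0003] shift [ 97.7282 416.6141   0.8589]
t 36.6667 tcp [ 0.4722 -0.2113  0.215 ] yaw 172.2629152118024 z [-0.0025  0.0014 -1.    ]
-35 1 1473 y [ 0.7 12.  24.1] x [-7.6  6.1 10.6] zmax -20.0
-35 -1 1490 y [-24.  -12.6  -0.5] x [-7.7  5.9 10.6] zmax -20.0
25 1 116 y [5.4 6.8 9.1] x [-3.4  5.4  6. ] zmax 44.8
25 -1 119 y [-9.6 -7.2 -5.8] x [-3.1  5.5  6. ] zmax 45.0
45 1 92 y [5.4 6.9 9.1] x [-3.9  5.   5.5] zmax 64.6
45 -1 92 y [-9.5 -7.3 -5.8] x [-3.9  4.9  5.5] zmax 65.0
65 1 69 y [5.4 6.8 9.1] x [-4.9  4.5  5. ] zmax 84.8
65 -1 75 y [-9.6 -7.2 -5.7] x [-5.1  4.4  5.1] zmax 85.0
85 1 26 y [5.4 6.8 8.9] x [0.8 4.1 4.6] zmax 94.6
85 -1 24 y [-9.3 -7.3 -5.8] x [3.6 4.2 4.6] zmax 94.8
90 1 28 y [5.6 7.3 9.1] x [3.4 4.  4.5] zmax 101.6
90 -1 28 y [-9.5 -7.5 -5.9] x [3.6 4.1 4.5] zmax 101.7
24.55630629140915 6.166469603776932
```

>>> send_rows(
  series=[1.9, 8, 0, 0, 0, 0, 24.5, 3.8, 16, 0, 0, 0, 0, 24.5, 5.6, 24, 0, 0, 0, 0, 24.5, 6.6, 28, 0, 0, 0, 0, 24.5, 6.6, 28, 0, 0, 0, 0, 24.5, 6.6, 28, 0, 0, 0, 0, 24.5, 6.6, 28, 0, 0, 0, 0, 24.5, 6.6, 28, 0, 0, 0, 0, 24.5],
)

```text
time: 37.33
ee_pos: [0.4533, -0.0176, 0.2157]
tool_rot: [-0.001, 0.067, 0.998, 0.0]
contact_force: [0.2, 0.1, -1.9]
opening: 0.289
grip_force: 6.2
```

>>> send_rows(
  series=[6.6, 28, 0, 0, 0, 0, 24.5, 6.6, 28, 0, 0, 0, 0, 24.5, 6.6, 28, 0, 0, 0, 0, 24.5, 6.6, 28, 0, 0, 0, 0, 24.5, 6.6, 28, 0, 0, 0, 0, 24.5, 5.6, 24, 0, 0, 0, 0, 24.5, 4.7, 20, 0, 0, 0, 0, 24.5, 3.8, 16, 0, 0, 0, 0, 24.5],
)

```text
time: 38.0
ee_pos: [0.4334, 0.187, 0.2157]
tool_rot: [-0.001, 0.066, 0.998, -0.0]
contact_force: [-1.0, 0.1, -1.1]
opening: 0.284
grip_force: 6.2
```

>>> send_rows(
  series=[2.8, 12, 4, 0, 0, 0, 24.5, 1.9, 8, 8, 0, 0, 0, 24.5, 1.1, 5, 10, 0, 0, 0, 24.5, 0.5, 3.6, 8, 0, 0, 0, 24.5, 0, 0, 0, 0, 0, 0, 24.5, 0, 0, 0, 0, 0, 0, 24.5, 0, 0, 0, 0, 0, 0, 24.5],
)

```text
time: 38.58
ee_pos: [0.4324, 0.2136, 0.1864]
tool_rot: [-0.0, 0.068, 0.998, -0.0]
contact_force: [0.2, 0.3, -0.9]
opening: 0.288
grip_force: 6.2
```

```bash
python3 -c "
from spin import *
from tips import tips
avg([.432,.2145,.165],172.25,3)
spin('w27');tips('w27')"
```

```text
t 38.73 tcp [0.4328 0.2138 0.1869] sd [0.067  0.0825 0.1145] F [-0.0274  0.3687 -0.7924] turn [ 0.0005  0.0007 -0.0009] shift [ 0.8387  0.5624 21.878 ]
t 38.7833 tcp [0.4327 0.214  0.187 ] yaw 172.21587693434105 z [ 0.001   0.0007 -1.    ]
spindle [278.4 178.8] 0.8 [0.4365 0.2115 0.    ]
spindle [283.1 194.6] 0.16 [0.4523 0.2138 0.    ]
spindle_tip [282.5 194.9] 0.71 [0.4331 0.2153 0.067 ]
drag_bar [281.6 194.4] 0.64 [0.4397 0.2139 0.0425]
0.008 5680 [0.4262 0.215  0.0105] 0.013368097354107933 ((431.946044921875, 214.33311462402344), 43.62712860107422)
0.02 444 [0.4271 0.2155 0.0293] 0.044951570851052725 ((432.19183349609375, 214.54180908203125), 12.825577735900879)
0.054 51 [0.4305 0.2147 0.0588] 0.061837898467283214 ((432.4326477050781, 214.2976531982422), 3.491539239883423)
0.058 64 [0.4314 0.2144 0.0614] 0.0665987425117418 ((432.4543762207031, 214.25198364257812), 3.4677600860595703)
-35 1 1472 y [ 0.7 12.  24.1] x [-7.9  6.1 10.7] zmax -20.0
-35 -1 1496 y [-23.9 -12.6  -0.5] x [-7.5  6.  10.6] zmax -20.0
25 1 119 y [5.3 6.9 9.1] x [-2.9  5.4  6.1] zmax 44.8
25 -1 122 y [-9.5 -7.3 -5.8] x [-3.4  5.4  6. ] zmax 44.6
45 1 93 y [5.4 6.8 9.1] x [-4.1  4.9  5.6] zmax 65.0
45 -1 95 y [-9.5 -7.2 -5.8] x [-3.9  5.   5.5] zmax 64.9
65 1 73 y [5.4 6.8 9.2] x [-4.4  4.6  5.1] zmax 85.0
65 -1 69 y [-9.5 -7.2 -5.8] x [-4.8  4.5  5. ] zmax 84.9
85 1 24 y [5.5 7.2 8.9] x [3.5 4.3 4.7] zmax 95.0
85 -1 25 y [-9.3 -7.2 -5.8] x [3.1 4.3 4.6] zmax 94.5
90 1 29 y [5.6 7.1 9.1] x [3.6 4.1 4.5] zmax 102.4
90 -1 29 y [-9.5 -7.5 -6. ] x [3.3 4.1 4.6] zmax 102.1
```

>>> send_rows(
  series=[2, 0.3, 4, 0, 0, 0, 24.5, 0, 0, 6, 0, 0, 0, 24.5, 0, 0, 6, 0, 0, 0, 24.5, 0, 0, 6, 0, 0, 0, 24.5, 0, 0, 6, 0, 0, 0, 24.5, 0, 0, 4, 0, 0, 0, 24.5, 0, 0, 2, 0, 0, 0, 24.5, 0, 0, 0, 0, 0, 0, 24.5],
)

```text
time: 39.6
ee_pos: [0.43, 0.2147, 0.1517]
tool_rot: [-0.001, 0.067, 0.998, -0.0]
contact_force: [-1.0, 0.2, -1.5]
opening: 0.291
grip_force: 6.2
```

```bash
python3 -c "
from tips import *
avg([.432,.2145,.147],172.25,3)
K,T,im,P=look('w28',[]);tips('w28')"
```

```text
t 39.75 tcp [0.4305 0.2149 0.1525] sd [0.1608 0.0835 0.2221] F [-0.0251 -0.2706 -1.3617] turn [0.0002 0.0001 0.0002] shift [-1.585  -0.197   5.4792]
t 39.8 tcp [0.4307 0.215  0.1528] yaw 172.26184839873497 z [ 0.0008  0.0006 -1.    ]
-35 1 1457 y [ 0.7 12.  24.2] x [-7.9  6.  10.6] zmax -20.0
-35 -1 1512 y [-24.  -12.6  -0.5] x [-7.6  6.  10.6] zmax -20.0
25 1 117 y [5.3 6.8 9.1] x [-3.4  5.4  6. ] zmax 45.0
25 -1 118 y [-9.6 -7.3 -5.8] x [-3.6  5.4  6. ] zmax 44.7
45 1 93 y [5.3 6.7 9.1] x [-4.3  5.   5.6] zmax 64.8
45 -1 93 y [-9.5 -7.2 -5.8] x [-4.2  5.   5.5] zmax 65.0
65 1 71 y [5.4 6.8 9.2] x [-4.7  4.4  5. ] zmax 84.8
65 -1 70 y [-9.6 -7.3 -5.8] x [-4.7  4.4  5. ] zmax 85.0
85 1 66 y [0.2 2.2 8.7] x [-3.5  0.8  4.6] zmax 94.9
85 -1 71 y [-9.2 -3.2 -0.5] x [-2.7  0.5  4.5] zmax 94.8
90 1 159 y [0.2 3.1 8.5] x [-9.6  0.7  4.4] zmax 109.9
90 -1 163 y [-8.8 -3.4 -0.5] x [-9.8  1.2  4.4] zmax 109.7
```

>>> send_rows(
  series=[0, -0.4, 1.5, 0, 0, 0, 24.5, 0, 0, 1.5, 0, 0, 0, 24.5, 0, 0, 1.5, 0, 0, 0, 24.5, 0, 0, 0, 0, 0, 0, 24.5, 0, 0, 0, 0, 0, 0, 24.5],
)

```text
time: 40.22
ee_pos: [0.4302, 0.2144, 0.1479]
tool_rot: [-0.0, 0.067, 0.998, 0.0]
contact_force: [0.4, -0.1, -1.7]
opening: 0.29
grip_force: 6.2
```

>>> send_rows(
  series=[0, 0, 1, 0, 0, 0, 24.5, 0, 0, 1, 0, 0, 0, 24.5, 0, 0, 0, 0, 0, 0, 24.5, 0, 0, 0, 0, 0, 0, 24.5],
)

```text
time: 40.55
ee_pos: [0.4306, 0.2146, 0.1464]
tool_rot: [0.0, 0.067, 0.998, 0.0]
contact_force: [-0.3, -0.5, 3.8]
opening: 0.284
grip_force: 6.3
```

```bash
python3 -c "
from tips import *
avg([.432,.2145,.143],172.25,3)"
```

```text
t 40.7 tcp [0.4306 0.2146 0.1464] sd [0.0006 0.0036 0.0133] F [-0.8299 -0.159   4.2748] turn [0.0007 0.0008 0.0002] shift [-1.4116  0.1029  3.406 ]
```

>>> send_rows(
  series=[0, 0, 1, 0, 0, 0, 24.5, 0, 0, 0, 0, 0, 0, 24.5, 0, 0, 0, 0, 0, 0, 24.5],
)

```text
time: 40.95
ee_pos: [0.4308, 0.2147, 0.1456]
tool_rot: [0.001, 0.067, 0.998, 0.0]
contact_force: [-0.2, -1.7, 5.8]
opening: 0.288
grip_force: 6.3
```

```bash
python3 -c "
from tips import *
avg([.432,.2145,.143],172.25,3)
K,T,im,P=look('w29',[]);tips('w29')
r=np.hypot(P[...,0]-.4321,P[...,1]-.2145);z=P[...,2][(r>.0045)&(r<.0085)&(P[...,2]>.036)&(P[...,2]<.055)];print('spacer top',len(z),np.median(z))
z=P[...,2][(r>.0045)&(r<.0105)&(P[...,2]>.022)&(P[...,2]<.034)];print('washer',len(z),np.median(z))"
```

```text
t 41.1 tcp [0.4308 0.2147 0.1456] sd [0.0111 0.0058 0.0033] F [-0.5771 -0.5635  5.6049] turn [0.001  0.0013 0.0003] shift [-1.1981 -0.0252  2.5787]
t 41.15 tcp [0.4308 0.2147 0.1456] yaw 172.26271056730496 z [ 0.0015  0.0008 -1.    ]
-35 1 1466 y [ 0.7 12.  24.2] x [-7.7  6.1 10.6] zmax -20.0
-35 -1 1516 y [-24.  -12.6  -0.5] x [-7.8  6.  10.7] zmax -20.0
25 1 121 y [5.2 6.8 9. ] x [-2.9  5.6  6.2] zmax 44.2
25 -1 122 y [-9.7 -7.5 -5.9] x [-2.9  5.7  6.2] zmax 44.9
45 1 97 y [5.2 6.6 9. ] x [-3.5  5.3  5.9] zmax 64.9
45 -1 83 y [-9.8 -7.6 -6. ] x [-3.9  5.3  5.9] zmax 64.9
65 1 103 y [0.1 5.5 8.8] x [-3.7  4.7  5.5] zmax 84.8
65 -1 95 y [-9.6 -6.7 -0.5] x [-1.9  4.7  5.4] zmax 84.9
85 1 52 y [0.2 2.8 8.8] x [-2.4  1.8  5.1] zmax 94.7
85 -1 55 y [-9.8 -3.2 -0.5] x [-3.5  1.6  5.1] zmax 95.0
90 1 144 y [0.2 3.7 8.4] x [-7.2  1.8  4.9] zmax 110.0
90 -1 160 y [-9.3 -4.1 -0.5] x [-8.3  1.7  4.9] zmax 108.9
spacer top 157 0.0416817420298978
washer 255 0.027673123615268247
```

The washer now reads 27.7 against 29.6 at rest, and the spacer's top is exactly 14 mm above it, so it is home with about 7 N. A touch more, then straight up.

>>> send_rows(
  series=[0, 0, 0.8, 0, 0, 0, 24.5, 0, 0, 0, 0, 0, 0, 24.5, 0, 0, 0, 0, 0, 0, 24.5],
)

```text
time: 41.4
ee_pos: [0.4311, 0.2148, 0.1451]
tool_rot: [0.001, 0.067, 0.998, 0.001]
contact_force: [-0.4, 0.2, 6.9]
opening: 0.287
grip_force: 6.4
```

>>> send_rows(
  series=[0, 0, -2, 0, 0, 0, 24.5, 0, 0, -3, 0, 0, 0, 24.5, 0, 0, -6, 0, 0, 0, 24.5, 0, 0, -12, 0, 0, 0, 24.5, 0, 0, -16, 0, 0, 0, 24.5, 0, 0, -16, 0, 0, 0, 24.5, 0, 0, -10, 0, 0, 0, 24.5, 0, 0, -6, 0, 0, 0, 24.5],
)

```text
time: 42.07
ee_pos: [0.4306, 0.2147, 0.2164]
tool_rot: [0.001, 0.067, 0.998, 0.0]
contact_force: [0.1, 0.7, -1.2]
opening: 0.289
grip_force: 6.2
```

>>> send_rows(
  series=[0, 0, 0, 0, 0, 0, 26, 0, 0, 0, 0, 0, 0, 29, 0, 0, 0, 0, 0, 0, 32, 0, 0, 0, 0, 0, 0, 35],
)

```text
time: 42.4
ee_pos: [0.4297, 0.2142, 0.2142]
tool_rot: [-0.001, 0.067, 0.998, -0.0]
contact_force: [-0.4, -0.1, -1.7]
opening: 0.409
grip_force: 4.1
```

```bash
python3 -c "
from tips import *
K,T,im,P=look('w30',[]);tips('w30')
r=np.hypot(P[...,0]-.4321,P[...,1]-.2145);z=P[...,2][(r>.0045)&(r<.0085)&(P[...,2]>.04)&(P[...,2]<.055)];print('spacer top',len(z),np.median(z))
z=P[...,2][(r>.0045)&(r<.0105)&(P[...,2]>.022)&(P[...,2]<.034)];print('washer',len(z),np.median(z))
avg([.4737,-.2118,.215],172.25,3)"
```

```text
t 42.45 tcp [0.4298 0.2142 0.2143] yaw 172.26373473688687 z [-0.0016 -0.0006 -1.    ]
-35 1 1371 y [ 0.7 17.1 23.1] x [-8.8  5.  10.6] zmax -20.0
-35 -1 1438 y [-23.6 -17.6  -0.5] x [-8.5  4.9 10.6] zmax -20.0
25 1 141 y [10.3 11.4 14. ] x [-3.8  5.6  6.2] zmax 44.6
25 -1 137 y [-14.7 -12.1 -11. ] x [-3.8  5.6  6.2] zmax 44.6
45 1 109 y [10.3 11.2 13.9] x [-4.5  5.3  5.8] zmax 64.4
45 -1 101 y [-14.8 -12.2 -11. ] x [-3.3  5.3  5.8] zmax 64.6
65 1 77 y [10.3 11.6 14. ] x [-3.1  5.   5.4] zmax 84.5
65 -1 86 y [-14.8 -12.  -11. ] x [-5.2  4.9  5.5] zmax 84.9
85 1 37 y [10.3 10.8 13.7] x [-5.2  4.7  5.2] zmax 94.2
85 -1 31 y [-14.6 -12.1 -11.1] x [-0.   4.7  5. ] zmax 94.6
90 1 38 y [10.3 11.3 13.8] x [-1.2  4.7  5. ] zmax 101.9
90 -1 38 y [-14.6 -12.2 -11.1] x [-5.4  4.6  5. ] zmax 103.0
spacer top 121 0.043248776902324426
washer 191 0.029150114622738033
t 42.6 tcp [0.43   0.2143 0.2146] sd [0.076  0.033  0.1173] F [ 0.4184 -0.4595 -1.2561] turn [-0.0005 -0.001   0.0003] shift [-100.773  -416.3157   -0.4358]
```

Spacer's top is now 14.1 mm above the washer, so it rests on it. Returning the tongs.

>>> send_rows(
  series=[-1.9, -8, 0, 0, 0, 0, 38, -3.8, -16, 0, 0, 0, 0, 38, -5.7, -24, 0, 0, 0, 0, 38, -6.7, -28, 0, 0, 0, 0, 38, -6.7, -28, 0, 0, 0, 0, 38, -6.7, -28, 0, 0, 0, 0, 38, -6.7, -28, 0, 0, 0, 0, 38, -6.7, -28, 0, 0, 0, 0, 38],
)

```text
time: 43.27
ee_pos: [0.4493, 0.0203, 0.2152]
tool_rot: [0.0, 0.067, 0.998, -0.0]
contact_force: [0.1, 0.1, -1.5]
opening: 0.449
grip_force: 3.5
```

>>> send_rows(
  series=[-6.7, -28, 0, 0, 0, 0, 38, -6.7, -28, 0, 0, 0, 0, 38, -6.7, -28, 0, 0, 0, 0, 38, -6.7, -28, 0, 0, 0, 0, 38, -6.7, -28, 0, 0, 0, 0, 38, -5.7, -24, 0, 0, 0, 0, 38, -4.8, -20, 0, 0, 0, 0, 38, -3.8, -16, 0, 0, 0, 0, 38],
)

```text
time: 43.93
ee_pos: [0.4695, -0.1848, 0.215]
tool_rot: [0.0, 0.068, 0.998, -0.0]
contact_force: [0.1, -0.2, -1.6]
opening: 0.446
grip_force: 3.5
```

>>> send_rows(
  series=[-2.9, -12, 5, 0, 0, 0, 38, -2, -8, 10, 0, 0, 0, 38, -1.4, -5, 12, 0, 0, 0, 38, -1.1, -3.3, 8, 0, 0, 0, 38, 0, 0, 4, 0, 0, 0, 38, 0, 0, 0, 0, 0, 0, 38, 0, 0, 0, 0, 0, 0, 38],
)

```text
time: 44.52
ee_pos: [0.4733, -0.2108, 0.1758]
tool_rot: [-0.0, 0.067, 0.998, 0.0]
contact_force: [-0.5, 0.3, -1.0]
opening: 0.445
grip_force: 3.5
```

```bash
python3 -c "
from st import *
st('w31')"
```

```text
t 44.67 tcp [ 0.4738 -0.2111  0.1766] sd [0.1254 0.0787 0.1892] F [-0.4202 -0.1917 -0.9187] turn [0.0001 0.0009 0.0012] shift [ 0.0399 -0.7246 73.5988]
t 44.7167 tcp [ 0.474  -0.2113  0.1768] yaw 172.3081549581074 z [ 0.0014 -0.0003 -1.    ]
-35 1 1388 y [ 0.7 18.6 24.3] x [-9.1  4.9 10.6] zmax -20.0
-35 -1 1418 y [-24.4  -8.1  -0.5] x [-8.9  4.5 10.6] zmax -20.1
25 1 140 y [11.8 12.8 15.5] x [-4.4  5.6  6.2] zmax 45.0
25 -1 144 y [-16.1 -13.5 -12.4] x [-3.7  5.6  6.2] zmax 45.0
45 1 113 y [11.8 12.8 15.5] x [-4.1  5.3  5.8] zmax 64.8
45 -1 111 y [-16.1 -13.3 -12.4] x [-4.4  5.3  5.8] zmax 64.5
65 1 91 y [11.8 12.4 15.5] x [-4.8  4.9  5.6] zmax 84.6
65 -1 77 y [-16.2 -13.8 -12.5] x [-4.3  5.   5.6] zmax 84.7
85 1 34 y [11.8 12.7 15.4] x [-5.2  4.7  5.2] zmax 94.5
85 -1 40 y [-16.  -12.9 -12.5] x [-5.5  4.5  5.1] zmax 94.6
90 1 43 y [11.8 12.4 15.2] x [-5.   4.6  5.1] zmax 101.1
90 -1 37 y [-16.2 -13.8 -12.5] x [-5.4  4.5  5.1] zmax 102.3
0.001 4096 ((471.0422668457031, -218.96913146972656), (110.1299819946289, 74.68698120117188), 80.31673431396484)
0.058 966 ((474.08831787109375, -211.749267578125), (61.8196907043457, 30.038787841796875), 82.02499389648438)
[ 0.0013 -0.0002 -1.    ] [ 0.474  -0.2112  0.1768]
```

>>> send_rows(
  series=[0.8, -0.3, 6, 0, 0, 0, 38, 0, 0, 10, 0, 0, 0, 38, 0, 0, 15, 0, 0, 0, 38, 0, 0, 15, 0, 0, 0, 38, 0, 0, 12, 0, 0, 0, 38, 0, 0, 6, 0, 0, 0, 38, 0, 0, 2, 0, 0, 0, 38, 0, 0, 0, 0, 0, 0, 38],
)

```text
time: 45.38
ee_pos: [0.4721, -0.2114, 0.1093]
tool_rot: [-0.001, 0.067, 0.998, 0.0]
contact_force: [0.9, 0.6, -1.3]
opening: 0.446
grip_force: 3.5
```

>>> send_rows(
  series=[0, 0, 1, 0, 0, 0, 38, 0, 0, 1, 0, 0, 0, 38, 0, 0, 0, 0, 0, 0, 38, 0, 0, 0, 0, 0, 0, 38],
)

```text
time: 45.72
ee_pos: [0.4729, -0.2118, 0.1086]
tool_rot: [0.0, 0.067, 0.998, -0.0]
contact_force: [-0.7, -0.2, -1.3]
opening: 0.447
grip_force: 3.5
```

```bash
python3 -c "
from plan import *
avg([.4737,-.2118,.103],172.25,3)"
```

```text
t 45.87 tcp [ 0.4729 -0.2118  0.1085] sd [0.0335 0.0261 0.0585] F [ 0.1235  0.1902 -1.8   ] turn [0.     0.0008 0.0002] shift [-0.8199  0.1021  5.4614]
```

>>> send_rows(
  series=[0, 0, 1, 0, 0, 0, 38, 0, 0, 0.7, 0, 0, 0, 38, 0, 0, 0, 0, 0, 0, 38, 0, 0, 0, 0, 0, 0, 38],
)

```text
time: 46.2
ee_pos: [0.4728, -0.2117, 0.1065]
tool_rot: [0.0, 0.067, 0.998, 0.0]
contact_force: [-0.8, 0.2, -0.3]
opening: 0.444
grip_force: 3.5
```

>>> send_rows(
  series=[0, 0, 0.7, 0, 0, 0, 38, 0, 0, 0, 0, 0, 0, 38, 0, 0, 0, 0, 0, 0, 38],
)

```text
time: 46.45
ee_pos: [0.4732, -0.2119, 0.1063]
tool_rot: [0.001, 0.067, 0.998, -0.0]
contact_force: [0.5, 0.3, 3.5]
opening: 0.447
grip_force: 3.7
```

```bash
python3 -c "
from plan import *
avg([.4737,-.2118,.103],172.25,3)"
```

```text
t 46.6 tcp [ 0.4732 -0.2119  0.1063] sd [0.0135 0.0229 0.0152] F [0.1972 0.0866 4.712 ] turn [-0.0002  0.0015  0.0003] shift [-0.4868  0.1864  3.279 ]
```

Standing on the plate. Release, lift away and check.

>>> send_rows(
  series=[0, 0, 0, 0, 0, 0, 42, 0, 0, 0, 0, 0, 0, 47, 0, 0, 0, 0, 0, 0, 51, 0, 0, 0, 0, 0, 0, 58, 0, 0, 0, 0, 0, 0, 68, 0, 0, 0, 0, 0, 0, 80, 0, 0, 0, 0, 0, 0, 85, 0, 0, 0, 0, 0, 0, 85],
)

```text
time: 47.27
ee_pos: [0.4727, -0.2117, 0.1057]
tool_rot: [0.0, 0.067, 0.998, 0.0]
contact_force: [0.2, -0.7, -0.5]
opening: 0.996
grip_force: 0.0
```

>>> send_rows(
  series=[0, 0, -10, 0, 0, 0, 85, 0, 0, -20, 0, 0, 0, 85, 0, 0, -30, 0, 0, 0, 85, 0, 0, -28, 0, 0, 0, 85, 0, 0, -15, 0, 0, 0, 85, 0, 0, 0, 0, 0, 0, 85, 0, 0, 0, 0, 0, 0, 85, 0, 0, 0, 0, 0, 0, 85],
)

```text
time: 47.93
ee_pos: [0.4721, -0.2115, 0.2081]
tool_rot: [-0.0, 0.067, 0.998, 0.0]
contact_force: [0.2, 0.3, -0.5]
opening: 0.997
grip_force: 0.0
```

Run:
```python
from plan import *
K,T,im,P=look('w32',[])
for lo,hi in [(.115,.123),(.123,.137)]:
    m=(P[...,2]>lo)&(P[...,2]<hi)&(abs(P[...,0]-.474)<.05)&(abs(P[...,1]+.212)<.055)
    print(lo,m.sum(),cv2.minAreaRect((P[m][:,:2]*1000).astype(np.float32)),np.median(P[m][:,2]))
i2,D2=optics.snapshot('side');a=cv2.imread('pics/side0.png');cv2.imwrite('pics/side2.png',i2)
d=(cv2.absdiff(a,i2).max(2)>60).astype(np.uint8)[90:370,200:410]
n,l,s,c=cv2.connectedComponentsWithStats(d)
print([(s[i,4],np.round(c[i]+[200,90])) for i in range(1,n) if s[i,4]>12])
```

```text
t 47.9833 tcp [ 0.4718 -0.2113  0.2075] yaw 172.26470311107744 z [-0.0021  0.0012 -1.    ]
0.115 580 ((475.17901611328125, -211.92503356933594), (47.94594955444336, 19.892871856689453), 81.95030975341797) 0.12079140841288669
0.123 704 ((475.2874450683594, -211.9264373779297), (47.61420440673828, 19.736522674560547), 81.78814697265625) 0.12945271455854812
[(np.int32(114), array([333.,  96.])), (np.int32(31), array([389., 128.])), (np.int32(20), array([327., 317.]))]
```

The tongs stand at their original height, upright in the holder. Apart from the gripper at (333,96) and (389,128), the only large image change is the spacer on the spindle. Handing in.

```bash
python3 -c "
from bench import arm
print(arm.finish_job())"
```

```text
the job is handed in; nothing more can be done
None
```

The job is handed in at about 48 s of the 64 s: the spacer is pressed home with about 7–8 N and rests on the washer, after a second press because my first release had drawn it up about 2 mm; the tongs stand in their holder and nothing else appears moved.

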